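# Hang the grating disc on its leaning storage spindle

### The job

Put the food processor's grating disc away: pick it up by its hub, thread it along the leaning spindle of the storage stand, and, pressing only lightly, turn it by feel until the notches in its foot drop over the spindle's cross pin and it sits fully home on the seat. Then let go. Never force it against the stand, and do not disturb the jar, the mug or the timer.

Things in the scene. Friction and masses are not known exactly. Their poses are not given: they have to be found in the camera images.
- disc_center (a point): Centre of the grating disc, on the axis of its bore, half-way up its hub, 24 mm above the underside of its foot. z axis: up along the bore. The white round hub (36 mm across, 48 mm tall) has a 16 mm bore right through it. The disc starts flat on the worktop, hub up.
- disc: The same loose disc (about 0.22 kg); origin: centre of the underside of its foot. A thin round steel grating plate, 110 mm across, surrounds the hub; its top is 11 mm above the underside, so 37 mm of bare hub above it can be gripped. Four notches, 8 mm wide and 8 mm deep, cross the underside of the foot, along +x, -x, +y and -y: it fits the cross pin at every quarter turn.
- spindle_seat (a point): Centre of the round seat (35 mm across) at the foot of the spindle, on its axis. z axis: up along the spindle; x and y belong to the stand, not to the cross pin. Fully home, the disc's foot lies on the seat (its centre 24 mm from here along z). While the notches miss the pin, the foot stops 6 mm higher (centre 30 mm from here).
- spindle_pin (a point): Top of the steel cross pin at the spindle's foot, on the axis, 6 mm above the seat. The pin is 30 mm long, 5 mm wide with a rounded top, at right angles to the spindle, at ANY angle about it: that angle is not reported. Spindle and pin turn stiffly together (0.4 N m), so they stay put under light rubbing. Pin and notches have about 0.1 rad of play each way.
- spindle_tip (a point): Free end of the steel spindle, on its axis, 58 mm above the seat. The spindle is 12 mm in diameter; its last 12 mm taper to about 4 mm.
- stand: White storage stand, fixed to the worktop, base 150 x 120 x 12 mm; origin: its underside, below the seat. The spindle leans 30 degrees from vertical toward the stand's -x side, which faces to the robot's right (-y) and partly toward it.
- lidded_jar: a bystander: white jar with turned wooden lid, 74 mm wide, 85 mm tall; origin at the centre of its underside
- small_mug: a bystander: small white mug, 59 mm wide (85 mm with its handle), 51 mm tall; origin at its underside
- timer: a bystander: round white and black kitchen timer, 62 mm wide, 54 mm tall; origin at the centre of its underside

How it is judged:
By the outcome, as a careful person would: the job done as asked, in the order asked, and still so for the second after the job is handed in, with the robot touching nothing.
It also fails if it takes over 64 s, if anything falls off the work surface, if the arm or the gripper's body presses on something with over 40 N, if the wrist force passes 120 N, or if a joint passes its speed limit or range.

### The arm

A 6-joint arm with a two-finger parallel gripper is mounted at the origin on a cart in front of the work surface, level with it; the furniture and walls round the work are solid. World frame = base frame: x ahead of the robot, y to its left, z up, the work surface at z = 0. Lengths are in m, angles in rad, forces in N, time in s.
With the tool pointing down it reaches from about 0.35 to 0.775 m from the base axis. Payload 7.3 kg.
Tool frame: the origin (TCP) lies midway between the tips of the shut fingers; the grasp point (between the pads) lies 19 mm behind it (robot.tcp_to_grasp is the distance from the TCP to the grasp point, in m); x points along the fingers, z is the direction in which the jaws open and shut, and the axes are right-handed (so a half turn about x gives the same grasp; the last joint's range is limited). The gripper opens to 92 mm and grips with 3 to 60 N. Pads are 19 mm wide; open, the fingers measure 130 mm over their backs; the gripper's body (75 mm by 190 mm) begins 47 mm behind the grasp point.
Start: joints at [1.196, 0.342, 1.524, -0, 1.275, -0.146], TCP at [0.119, 0.511, 0.227] pointing down, gripper open.
Joint ranges: [-2.53, 2.53], [-0.77, 2.02], [0.04, 2.7], [-1, 4.14], [0.28, 2.66], [-3.11, 3.11]. Speed limits (rad/s): [2.57, 2.57, 3.14, 3.14, 3.14, 3.14].

### API

Orientations are given as [roll, pitch, yaw] about the fixed x, y, z axes, in that order (R = Rz(yaw) Ry(pitch) Rx(roll)).
In Python, from cell import robot gives the robot as it stands.
- The arm moves only by the tool move_arm, never from a script. Its argument "deltas" is a list of rows, each an object with "dp": the shift along the tool's x, y, z in m, a list of three; "turn": the turn, a rotation vector about the tool's x, y, z in degrees, a list of three. A call has 1 to 10 rows; each row is the pose to reach, as a shift and turn from the pose commanded when the call began, along the tool's axes at that moment; what a row does not reach only later rows make up. A row lasts 1/10 s, in which the tool goes at most 50 mm and 8.59 degrees, less where a joint would pass 70% of its speed; a pose out of reach is approached as far as the arm can. A call with a gripper value outside its range is refused whole. "hand" is the finger opening in m, from 0 to 0.0918, set as the call begins (left out, the last holds). The fingers move at their own pace and stop on an object; "squeeze" is the grip in N (left out, the last holds). Time passes only in rows, so rows that repeat a pose let the fingers close. It gives the time, the measured TCP pose, the force and the opening at its end, in the units of the state.
- robot.observe(): the state, without advancing time (a new reading comes with each control period).
- robot.read_camera(name): name is "side" or "top"; returns (picture, depth): 384x512x3 uint8, red, green, blue; 384x512 float32, m along the optical axis (not along the pixel's ray), 0 where there is no reading.
- robot.camera_info(name): a dict with "fx", "fy", "cx", "cy" (pixels), "k1" (the pictures are not rectified: a ray, as slopes to the right and down, at radius r is drawn at 1 + k1 r^2 times it, then the intrinsics apply), "R" (3x3) and "t" (3): a world point X has camera coordinates R X + t. Camera axes: x right, y down, z forward; pixel columns grow to the right and rows downward; lengths in m; the calibration is good to about 2 mm. A picture is of the moment at which its call begins. camera_info takes no time and is no camera call.
- robot.hand_in(): hands the job in, once; it reports no verdict.
The state is a dict: "time": time; "qpos": joint angles; "qvel": joint speeds; "joint_efforts": joint torques, N m; "tool_pos": TCP position; "tool_rot": TCP orientation; "contact_force": force on the tool from outside, world axes, zero at the start; "torque": the same for the moment, N m; "opening": finger opening in m.
Only numpy, scipy, OpenCV 4.12 (cv2) and the standard library are available. Lean on these libraries where they do the work, as an engineer would, in place of code of your own. Each camera call takes 0.05 s, during which the arm holds its last target.

## Working session

There is one attempt and no reset: what is moved stays moved. The work goes in short steps, Python scripts to look and compute and a tool call to move; the robot and the scene stay as the last step left them, time stands still between calls to the robot, and variables do not carry over. Pictures are saved under pics/ and viewed, and the job is handed in when it is done.

Besides the shell and the picture viewer there is one more tool, called after "Call:" as a command line: name --argument value ..., lists and objects as JSON in quotes. move_arm: Moves the arm, as the interface text tells. Its arguments: {"type":"object","properties":{"deltas":{"type":"array"},"hand":{"type":"number"},"squeeze":{"type":"number"}},"required":["deltas"]}

```bash
ls; mkdir -p pics
python3 - <<'E'
from cell import robot
import cv2,numpy as np
print(robot.observe()); print(robot.tcp_to_grasp)
for n in("side","top"):
    p,d=robot.read_camera(n); cv2.imwrite(f"pics/{n}0.png",p[:,:,::-1]); np.save(f"pics/{n}0.npy",d); print(n,robot.camera_info(n))
E
```

```text
pics
{'time': 0.0, 'qpos': array([ 1.19597655e+00,  3.42717322e-01,  1.52504579e+00, -7.87407530e-06,
        1.27537940e+00, -1.45989616e-01]), 'qvel': array([ 1.34962860e-03,  1.63421586e-03,  5.34456754e-05, -1.92402876e-03,
       -1.04352543e-03, -7.96673440e-04]), 'joint_efforts': array([-1.13132042e-03, -4.31247067e+01, -2.44225323e+01,  7.17013143e-02,
        5.61280386e-02, -1.27172584e-04]), 'tool_pos': array([0.1189118 , 0.51092959, 0.22603772]), 'tool_rot': array([ 3.00046115,  1.56924646, -1.94075569]), 'contact_force': array([ 0.55305901, -0.40305541,  0.01579037]), 'torque': array([ 0.03470673, -0.00080428,  0.03698027]), 'opening': 0.09174876570588161}
0.0188
side {'fx': 407.9893351782164, 'fy': 407.9893351782164, 'cx': 256.90005967884036, 'cy': 196.94821983389997, 'k1': -0.0014727535922606483, 'R': array([[ 0.83592381, -0.54882649,  0.00456765],
       [-0.31791203, -0.49096583, -0.81110079],
       [ 0.44739616,  0.67656636, -0.58488857]]), 't': array([-0.46867267,  0.27741821,  1.0739674 ])}
top {'fx': 358.6710529035184, 'fy': 358.6710529035184, 'cx': 253.02662366367042, 'cy': 190.95672066720311, 'k1': -0.06182020108000226, 'R': array([[-1.24369492e-02, -9.99918978e-01, -2.71289706e-03],
       [-9.89025359e-01,  1.27008228e-02, -1.47198941e-01],
       [ 1.47221471e-01,  8.52418230e-04, -9.89103186e-01]]), 't': array([0.01838621, 0.5442968 , 1.08022071])}
```

View pics/side0.png

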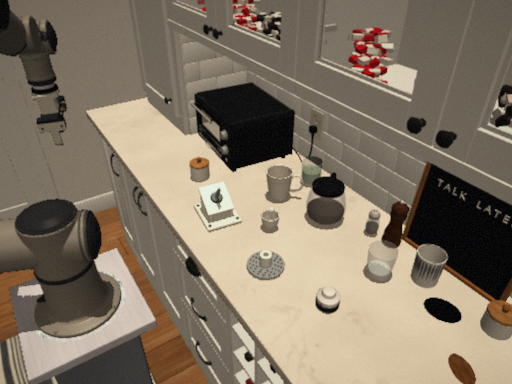

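View pics/top0.png

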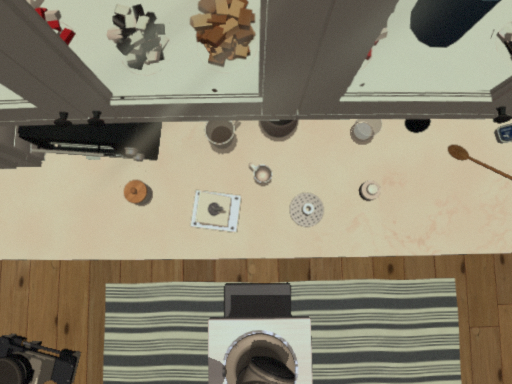

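```bash
cat > h.py <<'E'
import numpy as np,cv2
from cell import robot
from scipy.spatial.transform import Rotation as Rot
def ray(n,u,v):
    c=robot.camera_info(n); K=np.array([[c['fx'],0,c['cx']],[0,c['fy'],c['cy']],[0,0,1]])
    p=cv2.undistortPoints(np.array([[[u,v]]],float),K,np.array([c['k1'],0,0,0.]))[0,0]
    R=np.array(c['R']);t=np.array(c['t'])
    return -R.T@t, R.T@np.array([p[0],p[1],1])
def at_z(n,u,v,z):
    o,d=ray(n,u,v); return o+d*(z-o[2])/d[2]
def at_d(n,u,v,dep):
    o,d=ray(n,u,v); return o+d*dep
def proj(n,X):
    c=robot.camera_info(n);R=np.array(c['R']);t=np.array(c['t'])
    K=np.array([[c['fx'],0,c['cx']],[0,c['fy'],c['cy']],[0,0,1]])
    return cv2.projectPoints(np.atleast_2d(X).astype(float),cv2.Rodrigues(R)[0],t,K,np.array([c['k1'],0,0,0.]))[0][:,0]
def tri(a,b):
    o1,d1=ray(*a);o2,d2=ray(*b)
    s=np.linalg.lstsq(np.c_[d1,-d2],o2-o1,rcond=None)[0]
    p,q=o1+d1*s[0],o2+d2*s[1]
    return (p+q)/2,np.linalg.norm(p-q)
def crop(n,img,u0,v0,w,h,s,out):
    p=cv2.resize(img[v0:v0+h,u0:u0+w],None,fx=s,fy=s,interpolation=cv2.INTER_CUBIC)
    for k in range(0,w,10): cv2.putText(p,str(u0+k),(k*s,10),0,.35,(0,0,255),1);cv2.line(p,(k*s,12),(k*s,18),(0,0,255),1)
    for k in range(0,h,10): cv2.putText(p,str(v0+k),(0,k*s+4),0,.35,(0,0,255),1);cv2.line(p,(24,k*s),(30,k*s),(0,0,255),1)
    cv2.imwrite(out,p)
E
python3 - <<'E'
from h import *
s=cv2.imread('pics/side0.png');t=cv2.imread('pics/top0.png')
a=[]
crop('s',s,190,175,100,75,8,'pics/c1.png')
crop('s',s,235,235,70,52,11,'pics/c2.png')
crop('t',t,180,180,70,60,10,'pics/c3.png')
crop('t',t,280,180,60,55,10,'pics/c4.png')
E
```

```text
(no output)
```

View pics/c1.png

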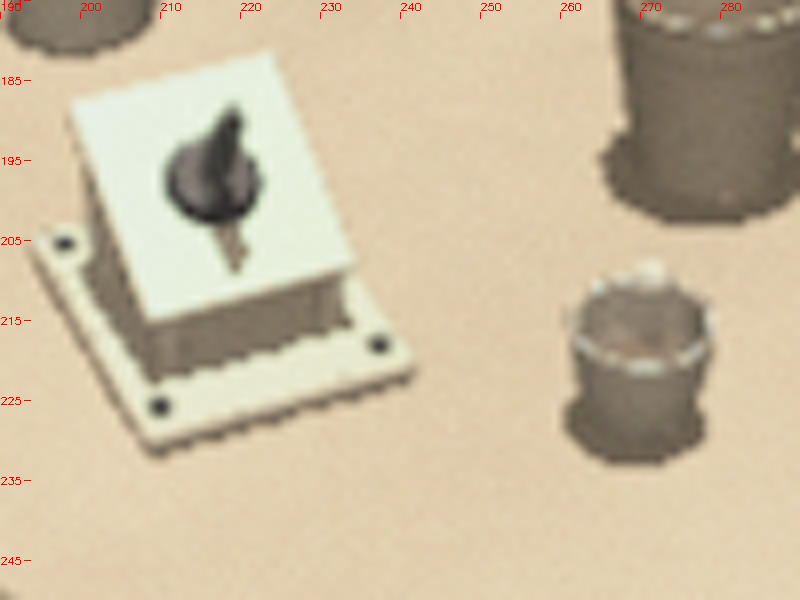

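View pics/c2.png

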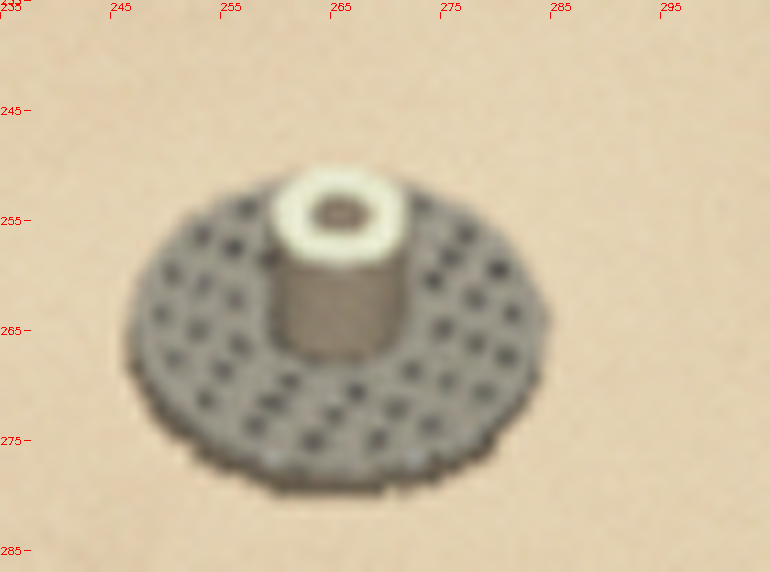

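View pics/c3.png

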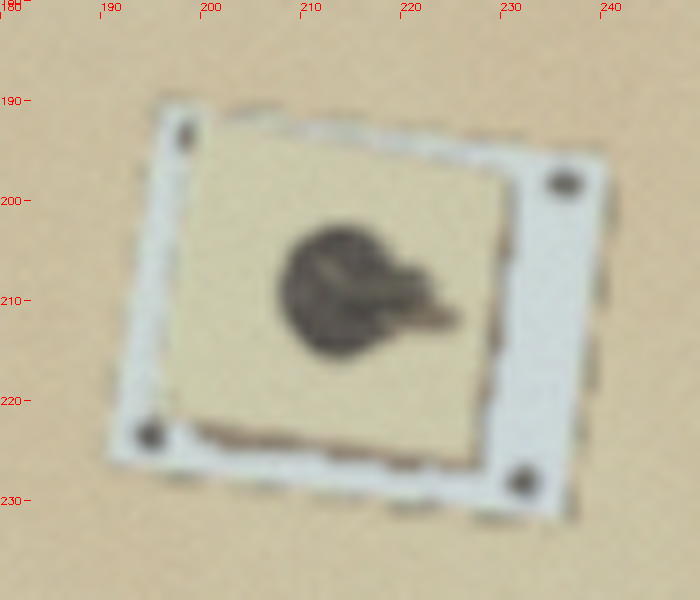

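View pics/c4.png

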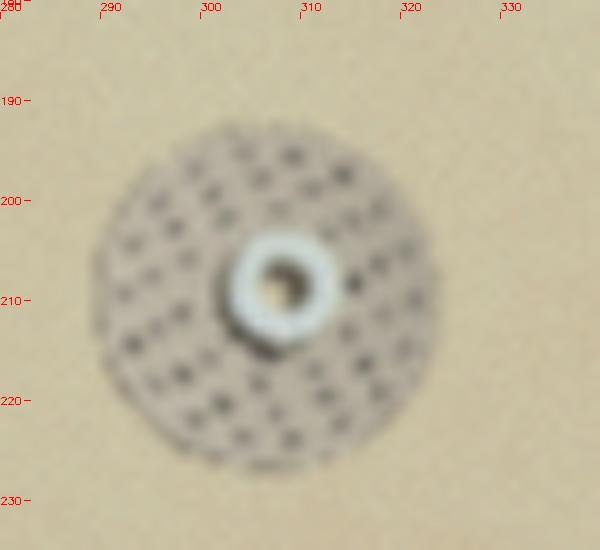

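Run:
```python
from h import *
np.set_printoptions(precision=4,suppress=True)
print('hubtop',tri(('side',265.3,254.1),('top',307.95,208.15)), at_z('side',265.3,254.1,.048),at_z('top',307.95,208.15,.048))
# disc rim ellipses
print('holes side',[at_z('side',u,v,.012) for u,v in((197.66,205),(209.56,225.4),(236.8,217.6))])
print('holes top',[at_z('top',u,v,.012) for u,v in((198.,192.9),(236.,197.8),(231.9,227.8),(194.6,223.3))])
print('tip',tri(('side',218.9,188.2),('top',223.0,208.2)))
for n,(u0,u1,v0,v1) in(('side',(195,236,180,235)),('top',(190,245,188,235))):
    d=np.load(f'pics/{n}0.npy')
    P=np.array([[at_d(n,u,v,d[v,u]) for u in range(u0,u1)] for v in range(v0,v1)])
    np.save(f'pics/{n}P.npy',P)
    print(n); print((P[::2,::2,2]*1000).round().astype(int))
for n,u,v in(('side',265,254),('top',307,205),('side',240,280),('top',320,235)):
    print(n, at_d(n,u,v,np.load(f'pics/{n}0.npy')[v,u]))
```

```text
hubtop (array([ 0.4869, -0.157 ,  0.0464]), np.float64(0.0018101698081459208)) [ 0.485  -0.1581  0.048 ] [ 0.4876 -0.1572  0.048 ]
holes side [array([0.4477, 0.199 , 0.012 ]), array([0.4306, 0.0798, 0.012 ]), array([0.5249, 0.0665, 0.012 ])]
holes top [array([0.5447, 0.1881, 0.012 ]), array([0.5273, 0.0662, 0.012 ]), array([0.4319, 0.0797, 0.012 ]), array([0.4474, 0.198 , 0.012 ])]
tip (array([0.4823, 0.0981, 0.1276]), np.float64(0.0010773084773574844))
side
[[  1   4   2   5   5   3   1  -2  -3  -4   2   1   3   4  -1   2   1   3
   -2   0   1]
 [ -1   0   1   2   0   2   1  -3   0  -1   0  99  95  98  94   0   4  -3
    2  -1   1]
 [  0   2   0   0  -2  -1   3  96  94  97  93  93  90  89  91   3   0   1
    2   0   0]
 [  0  -2   2  96  94  93  94  94  94  92  90  89  90  88  90  86   1   0
   -2   2   2]
 [ -1  -1  95  91  94  92  90  89  88  88  86 123 128  84  85  83   1   0
   -1   0   1]
 [  0  -1  88  90  90  88  90  89  87  82  83 119 120  83  79  79  76   0
    1  -3   0]
 [  1   1  84  87  88  84  85  83  81  85  84 112 106  78  76  77  76   0
    1   0  -2]
 [ -2  -1   4 
[... 1489 characters left out ...]
  -3   3]
 [  0  -1   0   2   0   3  11  14  13  14   8   5  -1   0   0   1   1  -1
    4   0  -2]
 [ -3   2   0  -1  -1  -1   5   4   2   3   1   1  -3   0   2   0   2   0
    1   3   3]
 [ -1   1  -1   1   0   2   1   2   1   1  -3  -1   2   0   3   3  -3  -1
   -1  -1   1]
 [  2  -1  -4   2   1   2   2   2  -1   3   1  -1   2   2   0   2   2   2
    1   0   4]]Traceback (most recent call last):
  File "<stdin>", line 10, in <module>
  File "h.py", line 12, in at_d
    o,d=ray(n,u,v); return o+d*dep
        ~~~^^^^^^^
  File "h.py", line 5, in ray
    c=robot.camera_info(n); K=np.array([[c['fx'],0,c['cx']],[0,c['fy'],c['cy']],[0,0,1]])
ValueError: time passes only in moves, steps and waits
```

```bash
sed -i 's/robot.camera_info(n)/CI[n]/' h.py; sed -i '2a CI={n:robot.camera_info(n) for n in("side","top")}' h.py
python3 - <<'E'
from h import *
np.set_printoptions(precision=4,suppress=True)
R={}
for n,(u0,u1,v0,v1) in(('side',(195,241,180,235)),('top',(190,245,188,235))):
    d=np.load(f'pics/{n}0.npy')
    P=np.array([[at_d(n,u,v,d[v,u]) for u in range(u0,u1)] for v in range(v0,v1)])
    np.save(f'pics/{n}P.npy',P)
    if n=='top': print((P[::2,::2,2]*1000).round().astype(int))
    # sloped-plane RANSAC
    Q=P.reshape(-1,3); Q=Q[(Q[:,2]>.04)]
    rng=np.random.default_rng(0);best=0
    for _ in range(2000):
        a,b,c=Q[rng.choice(len(Q),3,False)];m=np.cross(b-a,c-a);l=np.linalg.norm(m)
        if l<1e-6: continue
        m/=l;k=np.abs((Q-a)@m)<.003
        if k.sum()>best: best=k.sum();K=k
    c=Q[K].mean(0);m=np.linalg.svd(Q[K]-c)[2][2];m*=np.sign(m[2])
    print(n,'plane',c,m,'tilt',np.degrees(np.arccos(m[2])),'az',np.degrees(np.arctan2(m[1],m[0])),K.sum())
    h=(Q-c)@m; S=Q[h>.003];hh=h[h>.003]
    seat=(hh>.003)&(hh<.011)
    print(n,'hist',np.histogram(hh*1000,bins=range(3,80,3)))
    print('max h',hh.max(), 'spindle pts', [ (round(x*1000),p) for x,p in zip(hh,S) if x>.02])
for n,u,v in(('side',265,250),('top',307,205),('side',240,280),('top',320,235)):
    print(n, at_d(n,u,v,np.load(f'pics/{n}0.npy')[v,u]))
E
```

```text
side plane [0.4829 0.1307 0.0697] [-0.0816 -0.4904  0.8677] tilt 29.810181397149393 az -99.44971796725841 524
side hist (array([91, 41, 16,  6,  3,  3,  2,  2,  1,  1,  0,  3,  0,  3,  2,  2,  3,
        2,  4,  1,  0,  2,  0,  0,  0]), array([ 3,  6,  9, 12, 15, 18, 21, 24, 27, 30, 33, 36, 39, 42, 45, 48, 51,
       54, 57, 60, 63, 66, 69, 72, 75, 78]))
max h 1.2008944775401946 spindle pts [(1201, array([-0.0005, -0.8476,  0.8553])), (57, array([0.4804, 0.1087, 0.1228])), (68, array([0.4788, 0.0987, 0.1292])), (67, array([0.4821, 0.0983, 0.1282])), (56, array([0.4794, 0.1072, 0.1202])), (63, array([0.4793, 0.1001, 0.1244])), (59, array([0.4836, 0.1017, 0.1219])), (48, array([0.4781, 0.112 , 0.1141])), (57, array([0.4774, 0.1037, 0.1192])), (59, array([0.4795, 0.1009, 0.12  ])), (59, array([0.4823, 0.0995, 0.1198])), (52, array([0.475 , 0.1063, 0.1147])), (53, array([0.4773, 0.104 , 0.1152])), (48, array([0.4824, 0.1071, 0.1114])), (53, array([0.4833, 0.1018, 0.1142])), (43, array([0.4771, 0.111 , 0.1072])), (51, array([0.4768, 0.1033, 0.1119])), (47, array([0.4813, 0.1052, 0.1091]))
[... 5513 characters left out ...]
, 0.1144, 0.1058])), (49, array([0.4817, 0.1105, 0.1162])), (55, array([0.4812, 0.1071, 0.121 ])), (58, array([0.4809, 0.104 , 0.1233])), (61, array([0.4808, 0.1011, 0.1242])), (58, array([0.4812, 0.0986, 0.1195])), (24, array([0.4812, 0.1187, 0.0924])), (33, array([0.4804, 0.1149, 0.1005])), (35, array([0.4803, 0.1119, 0.1009])), (1000, array([0.3795, 0.0106, 1.1486])), (1000, array([0.3795, 0.0106, 1.1486])), (1000, array([0.3795, 0.0106, 1.1486])), (1000, array([0.3795, 0.0106, 1.1486])), (1000, array([0.3795, 0.0106, 1.1486])), (1000, array([0.3795, 0.0106, 1.1486]))]
side [ 0.4932 -0.1446  0.049 ]
top [ 0.4976 -0.155   0.0456]
side [ 0.3962 -0.1644  0.0001]
top [ 0.4058 -0.2003 -0.0009]
```

```bash
cat >> h.py <<'E'
np.set_printoptions(precision=4,suppress=True)
AZ=np.radians(-98.2)
A=np.array([.5*np.cos(AZ),.5*np.sin(AZ),np.sqrt(.75)])
SEAT=np.array([.4864,.1268,.0774])
def pose(o=None):
    o=o or robot.observe(); return np.array(o['tool_pos']),Rot.from_euler('xyz',o['tool_rot']).as_matrix()
def Rt(axis,jaw):  # tool x=-axis, z ~ jaw
    x=-np.array(axis,float);x/=np.linalg.norm(x);z=np.array(jaw,float);z=z-x*(z@x);z/=np.linalg.norm(z)
    return np.c_[x,np.cross(z,x),z]
def delta(p,R):
    p0,R0=pose(); print('dp',R0.T@(p-p0),'turn',np.degrees(Rot.from_matrix(R0.T@R).as_rotvec()))
E
python3 - <<'E'
from h import *
p,R=pose();print(p);print(R)
th=np.arctan2(p[1],p[0]);print('jaw rel radial',np.degrees(np.arctan2(R[1,2],R[0,2])-th),np.degrees(th),robot.observe()['qpos'])
E
```

```text
[0.1189 0.511  0.2261]
[[-0.0005 -0.9739  0.2268]
 [-0.0012  0.2268  0.9739]
 [-1.      0.0002 -0.0013]]
jaw rel radial -0.005862791537797507 76.89912331646475 [ 1.196   0.3426  1.5249 -0.      1.2754 -0.146 ]
```

Run:
```python
from h import *
for p,az in (((.36,.30,.25),40),((.4865,-.1575,.12),-18)):
    a=np.radians(az); delta(np.array(p),Rt([0,0,1],[np.cos(a),np.sin(a),0]))
```

```text
dp [-0.0237 -0.2826 -0.1509] turn [36.8932 -0.0754  0.0149]
dp [ 0.1068 -0.5096 -0.5676] turn [94.8932 -0.0649  0.0548]
```

Call:
move_arm --deltas '[{"dp": [-0.024, -0.283, -0.151], "turn": [37, 0, 0]}, {"dp": [-0.024, -0.283, -0.151], "turn": [37, 0, 0]}, {"dp": [-0.024, -0.283, -0.151], "turn": [37, 0, 0]}, {"dp": [-0.024, -0.283, -0.151], "turn": [37, 0, 0]}, {"dp": [-0.024, -0.283, -0.151], "turn": [37, 0, 0]}, {"dp": [-0.024, -0.283, -0.151], "turn": [37, 0, 0]}, {"dp": [-0.024, -0.283, -0.151], "turn": [37, 0, 0]}, {"dp": [0.05, -0.45, -0.45], "turn": [95, 0, 0]}, {"dp": [0.05, -0.45, -0.45], "turn": [95, 0, 0]}, {"dp": [0.05, -0.45, -0.45], "turn": [95, 0, 0]}]' --hand 0.07

```text
time: 1.1
tool_pos: [0.401, 0.1575, 0.2185]
tool_rot: [2.742, 1.571, 2.983]
contact_force: [0.6, 0.9, 0.4]
opening: 0.0701
```

Run:
```python
from h import *
a=np.radians(-18); print(robot.observe()['tool_pos'],robot.observe()['qpos']);delta(np.array((.4865,-.1575,.12)),Rt([0,0,1],[np.cos(a),np.sin(a),0]))
```

```text
[0.401  0.1575 0.2185] [ 0.1959  0.1771  1.7756  0.0001  1.189  -0.0448]
dp [ 0.0985 -0.3263  0.0079] turn [31.7895 -0.0105 -0.0013]
```

Call:
move_arm --deltas '[{"dp": [0.02, -0.3, 0.008], "turn": [32, 0, 0]}, {"dp": [0.02, -0.3, 0.008], "turn": [32, 0, 0]}, {"dp": [0.02, -0.3, 0.008], "turn": [32, 0, 0]}, {"dp": [0.02, -0.3, 0.008], "turn": [32, 0, 0]}, {"dp": [0.05, -0.326, 0.008], "turn": [32, 0, 0]}, {"dp": [0.05, -0.326, 0.008], "turn": [32, 0, 0]}, {"dp": [0.07, -0.326, 0.008], "turn": [32, 0, 0]}, {"dp": [0.098, -0.326, 0.008], "turn": [32, 0, 0]}, {"dp": [0.098, -0.326, 0.008], "turn": [32, 0, 0]}, {"dp": [0.098, -0.326, 0.008], "turn": [32, 0, 0]}]'

```text
time: 2.1
tool_pos: [0.488, -0.1546, 0.121]
tool_rot: [2.855, 1.569, 2.543]
contact_force: [-0.4, -0.8, 1.2]
opening: 0.0701
```

Run:
```python
from h import *
a=np.radians(-18); print(robot.observe()['tool_pos'],robot.observe()['qpos']);delta(np.array((.4865,-.1575,.015)),Rt([0,0,1],[np.cos(a),np.sin(a),0]))
for n in('side','top'):
    p,d=robot.read_camera(n);cv2.imwrite(f'pics/{n}1.png',p[:,:,::-1])
    if n=='side': crop(n,cv2.imread('pics/side1.png'),220,190,100,75,8,'pics/d1.png')
    else: crop(n,cv2.imread('pics/top1.png'),270,160,80,70,8,'pics/d2.png')
```

```text
[ 0.488  -0.1546  0.121 ] [-0.4568  0.4316  1.7076  0.0003  1.0039 -0.1448]
dp [ 0.106  -0.0032 -0.0003] turn [ 0.1147 -0.0878 -0.0258]
```

View pics/d1.png

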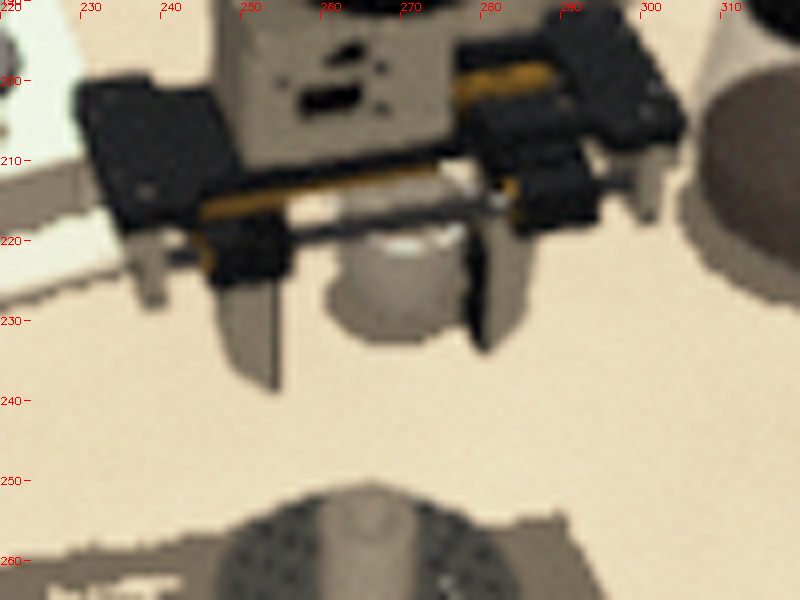

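View pics/d2.png

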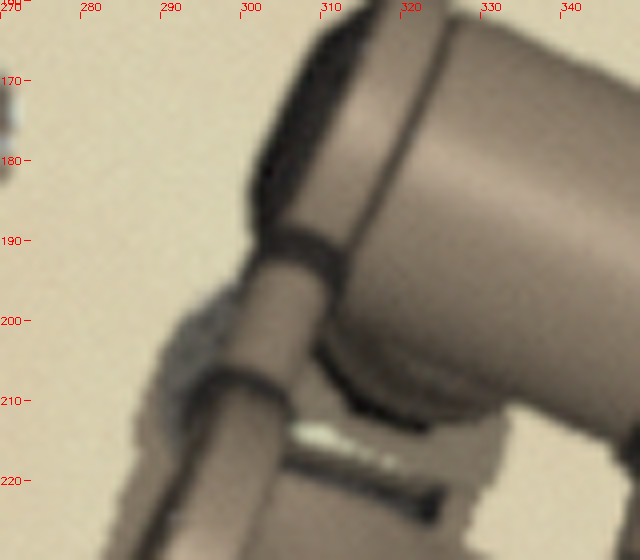

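Run:
```python
from h import *
p,R=pose();print(p)
for w in(-.0095,.0095): print(proj('side',[p+R[:,2]*.035+R[:,1]*w,p-R[:,2]*.035+R[:,1]*w]))
```

```text
[ 0.489  -0.1547  0.1225]
[[279.4832 232.9317]
 [254.8035 237.4248]]
[[277.3615 228.5917]
 [252.981  232.9658]]
```

Run:
```python
from h import *
a=np.radians(-18); delta(np.array((.4862,-.1577,.0145)),Rt([0,0,1],[np.cos(a),np.sin(a),0]))
```

```text
dp [ 0.108  -0.0037 -0.002 ] turn [0.167  0.1288 0.0087]
```

Call:
move_arm --deltas '[{"dp": [0.0, -0.0035, -0.002], "turn": [0, 0, 0]}, {"dp": [0.03, -0.0035, -0.002], "turn": [0, 0, 0]}, {"dp": [0.06, -0.0035, -0.002], "turn": [0, 0, 0]}, {"dp": [0.08, -0.0035, -0.002], "turn": [0, 0, 0]}, {"dp": [0.09, -0.0035, -0.002], "turn": [0, 0, 0]}, {"dp": [0.1, -0.0035, -0.002], "turn": [0, 0, 0]}, {"dp": [0.1, -0.0035, -0.002], "turn": [0, 0, 0]}, {"dp": [0.1, -0.0035, -0.002], "turn": [0, 0, 0]}]'

```text
time: 3.0
tool_pos: [0.4858, -0.1579, 0.0218]
tool_rot: [-0.083, 1.57, -0.395]
contact_force: [-0.3, 0.9, -0.3]
opening: 0.0701
```

Run:
```python
from h import *
a=np.radians(-18); delta(np.array((.4862,-.1577,.0145)),Rt([0,0,1],[np.cos(a),np.sin(a),0]));print(pose()[0])
n='side'
p,d=robot.read_camera(n);cv2.imwrite(f'pics/{n}2.png',p[:,:,::-1])
crop(n,cv2.imread('pics/side2.png'),225,220,80,60,10,'pics/e1.png')
```

```text
dp [0.0073 0.0003 0.0003] turn [0.12   0.0734 0.006 ]
[ 0.4858 -0.1579  0.0218]
```

View pics/e1.png

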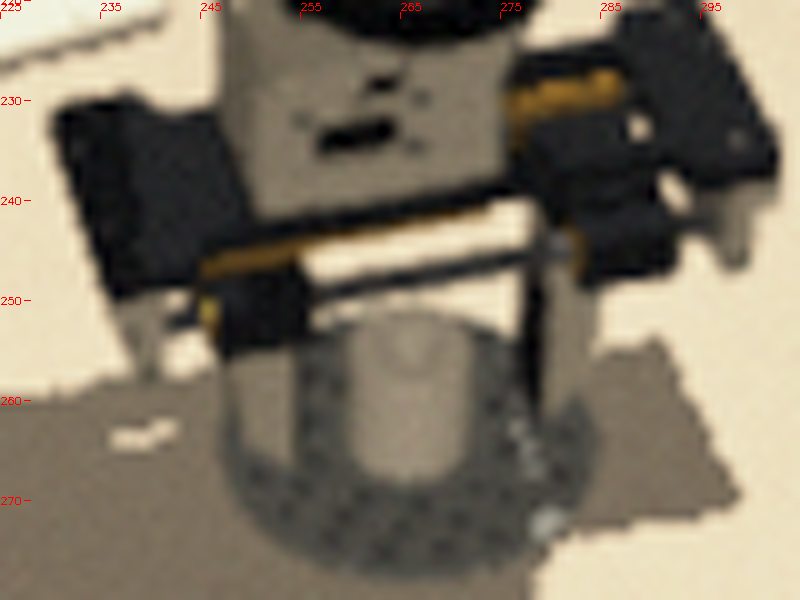

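Call:
move_arm --deltas '[{"dp": [0.004, 0, 0], "turn": [0, 0, 0]}, {"dp": [0.007, 0, 0], "turn": [0, 0, 0]}, {"dp": [0.007, 0, 0], "turn": [0, 0, 0]}]'

```text
time: 3.35
tool_pos: [0.4851, -0.1576, 0.0138]
tool_rot: [2.754, 1.57, 2.442]
contact_force: [0.2, 0.7, 0.3]
opening: 0.0701
```

Call:
move_arm --deltas '[{"dp": [0, 0, 0], "turn": [0, 0, 0]}, {"dp": [0, 0, 0], "turn": [0, 0, 0]}, {"dp": [0, 0, 0], "turn": [0, 0, 0]}, {"dp": [0, 0, 0], "turn": [0, 0, 0]}, {"dp": [0, 0, 0], "turn": [0, 0, 0]}, {"dp": [0, 0, 0], "turn": [0, 0, 0]}]' --hand 0.02 --squeeze 30

```text
time: 3.95
tool_pos: [0.4855, -0.1578, 0.0141]
tool_rot: [-0.014, 1.57, -0.326]
contact_force: [-0.3, -0.4, -0.5]
opening: 0.0345
```

Run:
```python
from h import *
p0,R0=pose()
a=np.radians(-8.2); R=Rt(A,[np.cos(a),np.sin(a),0])
FT=.0141
tgt=SEAT+A*(.058+.03+FT); print(tgt)
delta(tgt,R)
```

```text
[0.4791 0.0763 0.1658]
dp [-0.1518  0.2208 -0.0779] turn [-9.4597  2.5728 29.9314]
```

Call:
move_arm --deltas '[{"dp": [-0.02, 0, 0], "turn": [0, 0, 0]}, {"dp": [-0.06, 0, 0], "turn": [0, 0, 0]}, {"dp": [-0.1, 0.0, 0], "turn": [0, 0, 0]}, {"dp": [-0.14, 0.03, -0.01], "turn": [-1, 0.3, 4]}, {"dp": [-0.17, 0.06, -0.02], "turn": [-3, 0.8, 9]}, {"dp": [-0.18, 0.09, -0.03], "turn": [-5, 1.3, 15]}, {"dp": [-0.18, 0.12, -0.04], "turn": [-6.5, 1.7, 20]}, {"dp": [-0.18, 0.15, -0.053], "turn": [-8, 2.2, 25]}, {"dp": [-0.18, 0.18, -0.065], "turn": [-9.4, 2.6, 30]}, {"dp": [-0.18, 0.2, -0.075], "turn": [-9.4, 2.6, 30]}]'

```text
time: 4.95
tool_pos: [0.4744, 0.0562, 0.1928]
tool_rot: [1.579, 1.043, 1.433]
contact_force: [0.1, -0.3, -2.6]
opening: 0.0342
```

Call:
move_arm --deltas '[{"dp": [0, 0, 0], "turn": [0, 0, 0]}, {"dp": [0, 0, 0], "turn": [0, 0, 0]}]'

```text
time: 5.15
tool_pos: [0.4752, 0.0556, 0.1939]
tool_rot: [1.573, 1.047, 1.43]
contact_force: [-0.2, 0.3, -2.9]
opening: 0.0344
```

Run:
```python
from h import *
print(robot.observe()['qpos'],pose()[0],robot.observe()['contact_force'],robot.observe()['torque'])
a=np.radians(-8.2); R=Rt(A,[np.cos(a),np.sin(a),0])
FT=.0141
delta(SEAT+A*(.058+.02+FT),R)
for n in('side','top'):
    p,d=robot.read_camera(n);cv2.imwrite(f'pics/{n}3.png',p[:,:,::-1]);np.save(f'pics/{n}3.npy',d)
crop('side',cv2.imread('pics/side3.png'),190,140,100,75,8,'pics/f1.png')
crop('top',cv2.imread('pics/top3.png'),180,160,100,75,8,'pics/f2.png')
```

```text
[-0.3869  0.3138  1.7974  0.5426  1.2231 -0.4825] [0.4752 0.0556 0.1939] [-0.2168  0.284  -2.9056] [-0.5872  0.1125  0.0317]
dp [0.0448 0.0041 0.001 ] turn [-0.0305 -0.069  -0.0371]
```

View pics/f1.png

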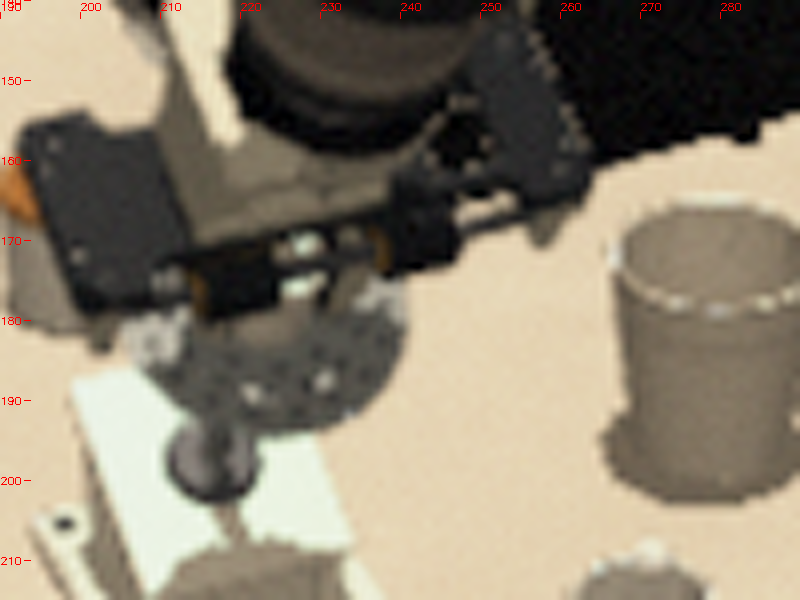

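View pics/f2.png

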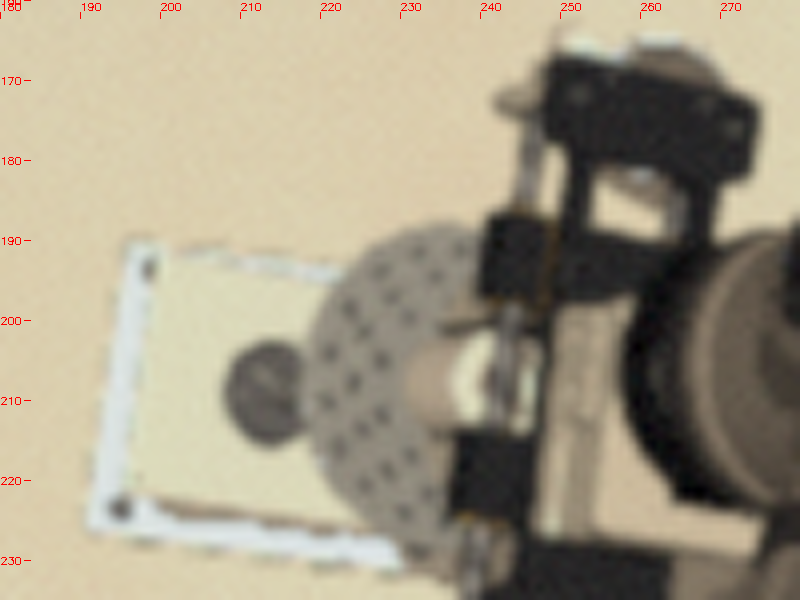

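```bash
cat >> h.py <<'E'
def overlay(tag,crops,foot=.0141,off=(0,0,0)):
    p,R=pose(); f=p+R[:,0]*foot+R@np.array(off)
    t=np.linspace(0,2*np.pi,120)
    circ=lambda r,h:f-R[:,0]*h+r*(np.outer(np.cos(t),R[:,1])+np.outer(np.sin(t),R[:,2]))
    x2=np.cross(A,[0,0,1]);x2/=np.linalg.norm(x2);y2=np.cross(A,x2)
    for n,(u0,v0,w,h) in crops.items():
        s=8; img=cv2.imread(f'pics/{n}{tag}.png')[v0:v0+h,u0:u0+w]; img=cv2.resize(img,None,fx=s,fy=s,interpolation=cv2.INTER_CUBIC)
        def ln(P,c,cl):
            q=(proj(n,P)-[u0,v0]+.5)*s-.5; cv2.polylines(img,[np.round(q).astype(np.int32)],cl,c,1)
        ln(circ(.055,.011),(0,0,255),True); ln(circ(.018,.048),(0,255,0),True); ln(circ(.008,.048),(0,255,0),True)
        ln(SEAT+.0175*(np.outer(np.cos(t),x2)+np.outer(np.sin(t),y2)),(255,0,0),True)
        ln(np.array([SEAT,SEAT+.058*A]),(255,0,255),False)
        cv2.imwrite(f'pics/ov_{n}{tag}.png',img)
E
python3 - <<'E'
from h import *
overlay('3',{'side':(190,140,100,75),'top':(180,160,100,75)})
a=cv2.imread('pics/ov_side3.png');b=cv2.imread('pics/ov_top3.png')
E
```

```text
(no output)
```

View pics/ov_side3.png

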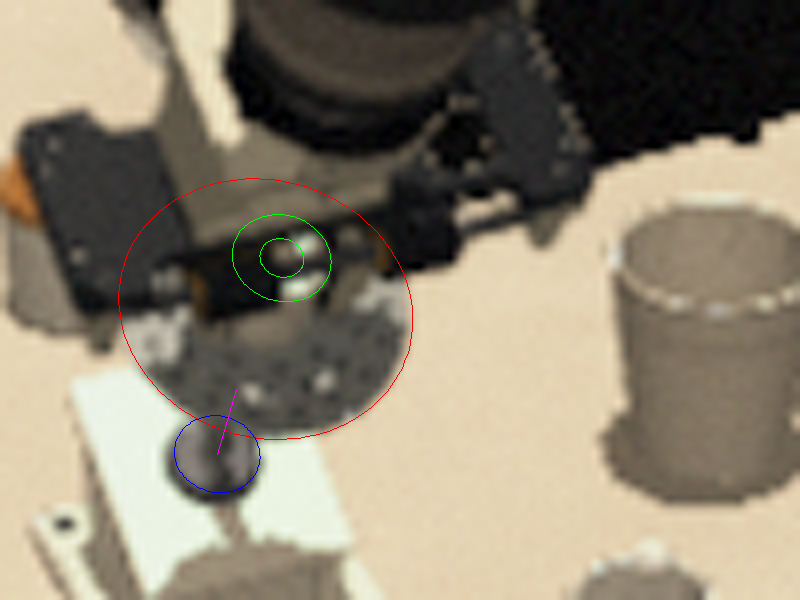

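View pics/ov_top3.png

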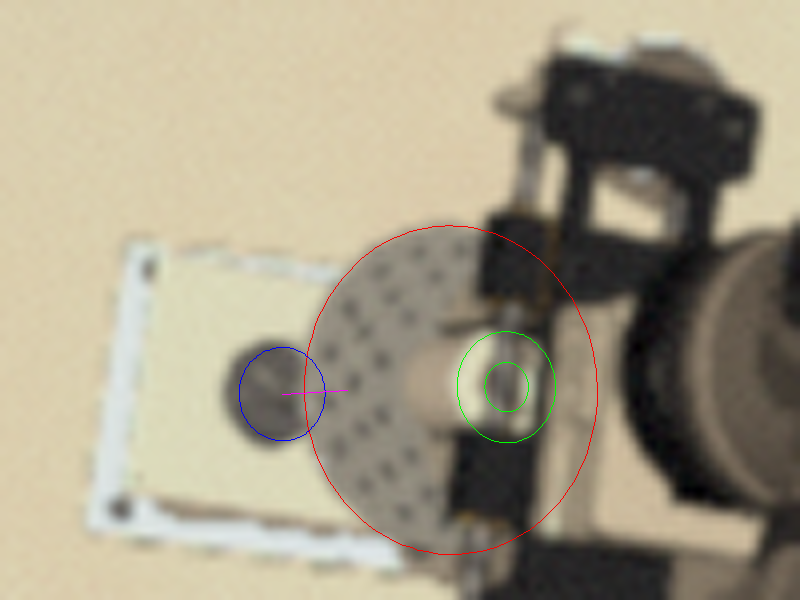

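```bash
cat >> h.py <<'E'
def ovstand(tag,crops,seat,s=14,out='st'):
    t=np.linspace(0,2*np.pi,120)
    x2=np.cross(A,[0,0,1]);x2/=np.linalg.norm(x2);y2=np.cross(A,x2)
    for n,(u0,v0,w,h) in crops.items():
        img=cv2.imread(f'pics/{n}{tag}.png')[v0:v0+h,u0:u0+w]; img=cv2.resize(img,None,fx=s,fy=s,interpolation=cv2.INTER_CUBIC)
        img=np.clip(img.astype(float)*1.6,0,255).astype(np.uint8)
        for r,hh,c in((.0175,0,(255,0,0)),(.006,.0,(0,255,0)),(.006,.02,(0,255,0)),(.006,.046,(0,255,0)),(.002,.058,(0,0,255))):
            q=(proj(n,seat+A*hh+r*(np.outer(np.cos(t),x2)+np.outer(np.sin(t),y2)))-[u0,v0]+.5)*s-.5
            cv2.polylines(img,[np.round(q).astype(np.int32)],True,c,1)
        cv2.imwrite(f'pics/{out}_{n}.png',img)
E
python3 - <<'E'
from h import *
ovstand('0',{'side':(200,180,40,32),'top':(200,195,40,32)},SEAT)
a=np.hstack([cv2.imread('pics/st_side.png'),cv2.imread('pics/st_top.png')]);cv2.imwrite('pics/st.png',cv2.resize(a,(1120,448))[:, :])
E
```

```text
(no output)
```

View pics/st_side.png

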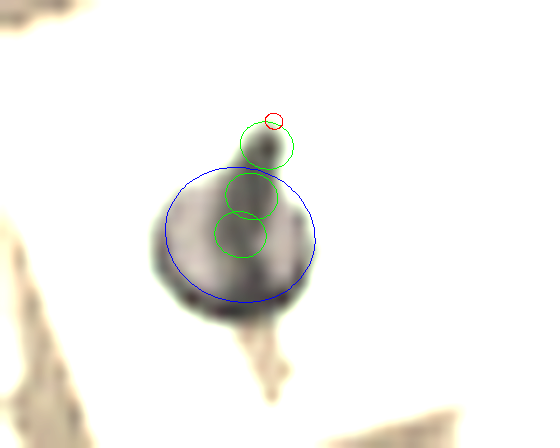

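View pics/st_top.png

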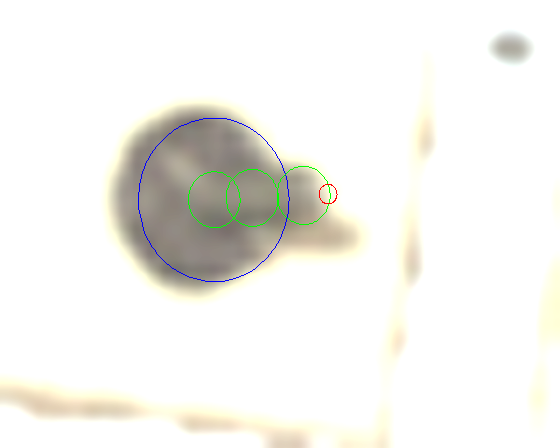

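Run:
```python
from h import *
def c(n,u0,v0,w,h,s=24):
    im=cv2.imread(f'pics/{n}0.png')[v0:v0+h,u0:u0+w]
    g=im.astype(float); lo,hi=np.percentile(g,2),np.percentile(g,60)
    print(cv2.cvtColor(im,cv2.COLOR_BGR2GRAY))
    g=np.clip((g-40)/(130-40)*255,0,255).astype(np.uint8)
    return cv2.resize(g,None,fx=s,fy=s,interpolation=cv2.INTER_CUBIC)
a=c('side',209,186,16,18);b=c('top',206,201,16,18)
cv2.imwrite('pics/pin.png',np.hstack([a,b]))
```

```text
[[236 236 236 236 235 236 235 236 235 235 235 235 235 237 235 237]
 [236 235 236 236 237 236 235 235 234 223 218 231 235 236 234 236]
 [237 235 236 235 237 234 235 237 225 177 169 224 234 237 235 236]
 [236 235 236 236 237 236 237 229 176 114 109 189 232 234 235 235]
 [234 235 236 235 235 236 236 203 115  69  61 163 225 235 237 236]
 [236 236 235 235 236 226 207 146  75  66  81 185 231 235 235 234]
 [236 236 236 218 211 185 142  95  63  59  90 207 234 236 237 236]
 [235 235 222 167 144 137 107  74  62  57  84 183 230 236 235 234]
 [235 228 174 123 124 122  95  67  61  56  90 138 180 224 235 235]
 [235 200 132 113 124 117  85  64  64  59  98 117 106 206 237 235]
 [235 175 102 121 127 109  81  59  61  72 107 118 103 184 230 234]
 [236 172  83 111 122 117  84  68  61  92 114 118 103 144 216 235]
 [235 176  76 108 125 123 100  82  61  72 103 114  88 143 220 236]
 [235 192  93  81 118 126 104  83  64  53  93 106  66 182 231 233]
 [236 223 162  81  78 101  96  70  54  51  69  69  89 206 234 235]
 [236 234 222 147  55  60  66  53  49  47  45  59 171 226 236 235]
 [235 236 234 217 170 109  6
[... 613 characters left out ...]
  92  91  93  94  93  97 105]
 [195 165 110  95  95  87  82  87  88  88  89  89  91  89  90  94]
 [197 172 117  90  89  85  85  85  77  75  77  76  80  77  82  94]
 [199 178 134  85  83  84  88  84  79  75  72  85  99  97  97 107]
 [198 190 161 108  80  84  84  86  84  84  85  87 104 116 121 123]
 [197 197 186 148  95  84  81  87  85  86  89  93 110 139 165 168]
 [196 196 192 179 139  93  78  80  80  83 101 135 161 178 191 192]
 [199 196 196 193 179 149 126 114 113 133 159 178 192 197 196 198]
 [199 196 198 197 195 188 174 169 168 180 192 193 196 199 196 198]
 [199 199 198 199 195 195 196 191 194 196 198 196 196 197 197 196]
 [197 194 198 198 196 194 196 197 197 197 197 195 195 194 197 195]]
```

View pics/pin.png

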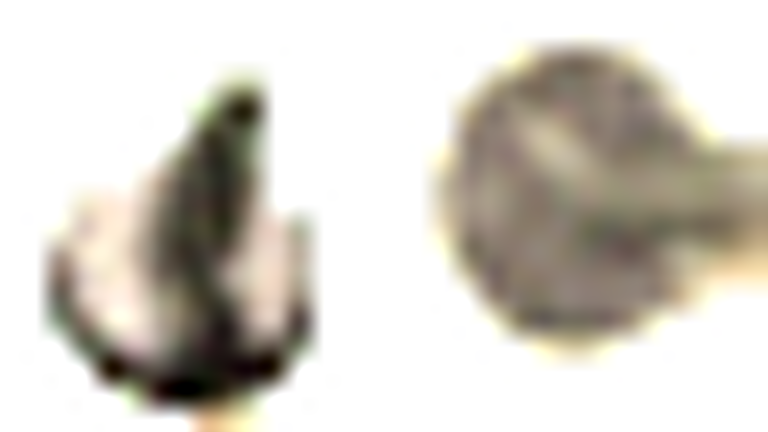

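Run:
```python
from h import *
x2=np.cross(A,[0,0,1]);x2/=np.linalg.norm(x2);y2=np.cross(A,x2)
print(x2,y2)
for d in range(0,180,15):
    e=np.cos(np.radians(d))*x2+np.sin(np.radians(d))*y2
    P=np.array([SEAT+A*.0055+s*.015*e for s in(1,-1)])
    print(d,e,proj('side',P).round(1).tolist(),proj('top',P).round(1).tolist())
```

```text
[-0.9898  0.1426  0.    ] [-0.1235 -0.8572 -0.5   ]
0 [-0.9898  0.1426  0.    ] [[212.6, 196.6], [221.2, 194.4]] [[214.8, 213.7], [216.3, 203.8]]
15 [-0.988  -0.0841 -0.1294] [[213.1, 197.6], [220.7, 193.4]] [[216.0, 213.7], [215.1, 203.7]]
30 [-0.9189 -0.3051 -0.25  ] [[213.9, 198.5], [219.9, 192.6]] [[217.2, 213.4], [213.9, 204.0]]
45 [-0.7872 -0.5053 -0.3536] [[214.9, 199.2], [218.9, 191.9]] [[218.3, 212.8], [212.8, 204.6]]
60 [-0.6019 -0.671  -0.433 ] [[216.1, 199.6], [217.7, 191.5]] [[219.1, 211.9], [211.9, 205.5]]
75 [-0.3755 -0.791  -0.483 ] [[217.3, 199.7], [216.5, 191.4]] [[219.7, 210.8], [211.3, 206.7]]
90 [-0.1235 -0.8572 -0.5   ] [[218.4, 199.5], [215.4, 191.5]] [[220.1, 209.5], [211.0, 207.9]]
105 [ 0.1369 -0.8649 -0.483 ] [[219.5, 199.1], [214.3, 192.0]] [[220.1, 208.2], [210.9, 209.2]]
120 [ 0.3879 -0.8136 -0.433 ] [[220.4, 198.4], [213.4, 192.6]] [[219.8, 207.0], [211.2, 210.5]]
135 [ 0.6125 -0.707  -0.3536] [[221.0, 197.5], [212.8, 193.5]] [[219.3, 205.8], [211.8, 211.7]]
150 [ 0.7954 -0.5521 -0.25  ] [[221.4, 196.5], [212.4, 194.5]] [[218.4, 204.9], [212.6, 212.6]]
165 [ 0.9241 -0.3596 -0.1294] [[221.5, 195.5], [212.3, 195.6]] [[217.4, 204.2], [213.7, 213.3]]
```

```bash
cat >> h.py <<'E'
RS=Rt(A,[np.cos(np.radians(-8.2)),np.sin(np.radians(-8.2)),0])
def st(foot=.0141):
    o=robot.observe();p,R=pose(o);f=p+R[:,0]*foot-SEAT
    x2=-RS[:,1];z2=RS[:,2]
    F=np.array(o['contact_force']);T=np.array(o['torque'])
    print('t',round(o['time'],2),'h',round(f@A*1000,2),'lat(toolaxes0 y,z)',(f@RS[:,1]*1000).round(2),(f@RS[:,2]*1000).round(2),'F axial',round(F@A,2),'Fy,Fz',(F@RS[:,1]).round(2),(F@RS[:,2]).round(2),'Tax',round(T@A,3),'T',T.round(2),'roll',np.degrees((Rot.from_matrix(RS.T@R)).as_rotvec()).round(2),'open',round(o['opening'],4),'q6',round(o['qpos'][5],3))
E
python3 - <<'E'
from h import *
st(); delta(SEAT+[-.001,0,0]+A*(.058+.005+.0141),RS); print(RS)
E
```

```text
t 5.25 h 123.19 lat(toolaxes0 y,z) -4.51 -0.44 F axial -2.4 Fy,Fz -1.42 -0.03 Tax -0.034 T [-0.55  0.13 -0.01] roll [0.07 0.01 0.04] open 0.0344 q6 -0.483
dp [ 0.0601  0.0044 -0.0005] turn [-0.0689 -0.0067 -0.04  ]
[[ 0.0713  0.1235  0.9898]
 [ 0.4949  0.8572 -0.1426]
 [-0.866   0.5    -0.    ]]
```

Call:
move_arm --deltas '[{"dp": [0.02, 0.0044, -0.0005], "turn": [0, 0, 0]}, {"dp": [0.04, 0.0044, -0.0005], "turn": [0, 0, 0]}, {"dp": [0.055, 0.0044, -0.0005], "turn": [0, 0, 0]}, {"dp": [0.06, 0.0044, -0.0005], "turn": [0, 0, 0]}, {"dp": [0.06, 0.0044, -0.0005], "turn": [0, 0, 0]}]'

```text
time: 5.75
tool_pos: [0.4797, 0.089, 0.144]
tool_rot: [1.575, 1.046, 1.43]
contact_force: [0.5, 0.2, -2.5]
opening: 0.0342
```

Run:
```python
from h import *
st()
for n in('side','top'):
    p,d=robot.read_camera(n);cv2.imwrite(f'pics/{n}4.png',p[:,:,::-1])
overlay('4',{'side':(180,150,90,65),'top':(180,170,90,65)})
```

```text
t 5.75 h 62.75 lat(toolaxes0 y,z) 0.1 -1.29 F axial -2.29 Fy,Fz -0.99 0.42 Tax -0.053 T [-0.62  0.17 -0.02] roll [0.11 0.08 0.08] open 0.0342 q6 -0.506
```

View pics/ov_side4.png

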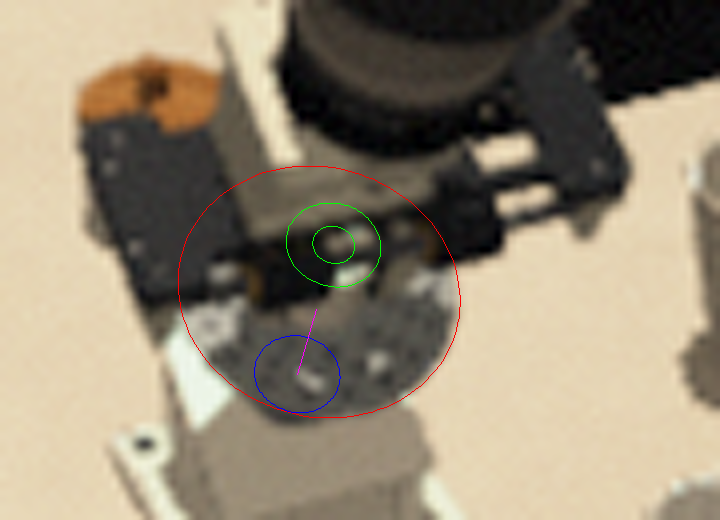

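View pics/ov_top4.png

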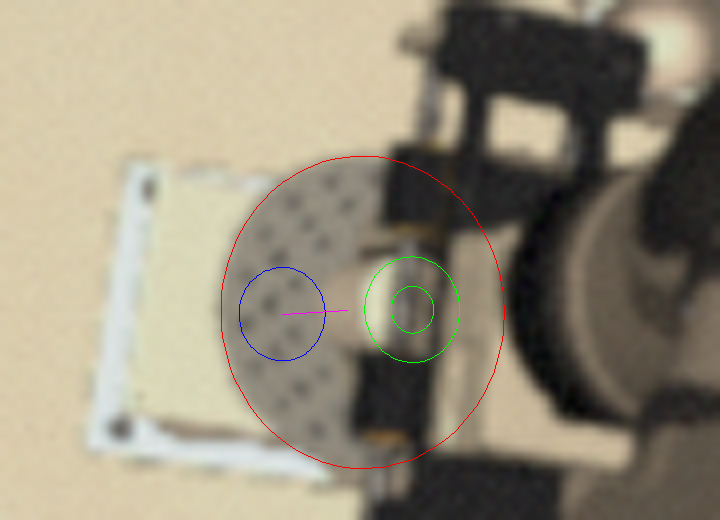

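Call:
move_arm --deltas '[{"dp": [0.004, 0, 0], "turn": [0, 0, 0]}, {"dp": [0.008, 0, 0], "turn": [0, 0, 0]}, {"dp": [0.012, 0, 0], "turn": [0, 0, 0]}, {"dp": [0.012, 0, 0], "turn": [0, 0, 0]}]'

```text
time: 6.25
tool_pos: [0.4802, 0.0955, 0.1335]
tool_rot: [1.575, 1.046, 1.431]
contact_force: [-0.4, 0.2, -2.7]
opening: 0.0344
```

```bash
python3 -c "
from h import *
st()"
```

```text
t 6.25 h 50.45 lat(toolaxes0 y,z) 0.47 -1.67 F axial -2.41 Fy,Fz -1.17 -0.41 Tax -0.053 T [-0.52  0.2   0.01] roll [0.09 0.08 0.09] open 0.0344 q6 -0.515
```

Call:
move_arm --deltas '[{"dp": [0.003, 0, 0], "turn": [0, 0, 0]}, {"dp": [0.006, 0, 0], "turn": [0, 0, 0]}, {"dp": [0.009, 0, 0], "turn": [0, 0, 0]}, {"dp": [0.012, 0, 0], "turn": [0, 0, 0]}, {"dp": [0.012, 0, 0], "turn": [0, 0, 0]}]'

```text
time: 6.75
tool_pos: [0.4811, 0.1014, 0.1232]
tool_rot: [1.575, 1.046, 1.431]
contact_force: [0.3, -0.5, -2.6]
opening: 0.0344
```

```bash
python3 -c "
from h import *
st()"
```

```text
t 6.75 h 38.47 lat(toolaxes0 y,z) 0.51 -1.63 F axial -2.05 Fy,Fz -1.72 0.37 Tax -0.029 T [-0.53  0.15  0.01] roll [0.09 0.08 0.09] open 0.0344 q6 -0.524
```

Call:
move_arm --deltas '[{"dp": [0, 0, 0.001], "turn": [0, 0, 0]}, {"dp": [0, 0, 0.002], "turn": [0, 0, 0]}, {"dp": [0, 0, 0.002], "turn": [0, 0, 0]}]'

```text
time: 7.05
tool_pos: [0.4836, 0.1008, 0.1237]
tool_rot: [1.572, 1.046, 1.428]
contact_force: [0.1, 0.2, -1.3]
opening: 0.0346
```

Call:
move_arm --deltas '[{"dp": [0, 0, -0.002], "turn": [0, 0, 0]}, {"dp": [0, 0, -0.0035], "turn": [0, 0, 0]}, {"dp": [0, 0, -0.0035], "turn": [0, 0, 0]}]'

```text
time: 7.35
tool_pos: [0.4798, 0.1014, 0.1236]
tool_rot: [1.573, 1.046, 1.428]
contact_force: [0.5, 0.3, -2.9]
opening: 0.0344
```

Call:
move_arm --deltas '[{"dp": [0, 0, -0.001], "turn": [0, 0, 0]}, {"dp": [0, 0, -0.001], "turn": [0, 0, 0]}, {"dp": [0, 0, -0.001], "turn": [0, 0, 0]}]'

```text
time: 7.65
tool_pos: [0.4794, 0.1014, 0.1237]
tool_rot: [1.571, 1.046, 1.427]
contact_force: [1.6, -0.8, -3.1]
opening: 0.0345
```

Call:
move_arm --deltas '[{"dp": [0, 0, 0.005], "turn": [0, 0, 0]}, {"dp": [0, 0, 0.005], "turn": [0, 0, 0]}, {"dp": [0, 0, 0.005], "turn": [0, 0, 0]}]'

```text
time: 7.95
tool_pos: [0.4836, 0.1009, 0.1234]
tool_rot: [1.575, 1.046, 1.431]
contact_force: [0.4, -0.1, -2.6]
opening: 0.0346
```

Call:
move_arm --deltas '[{"dp": [0, 0, 0.001], "turn": [0, 0, 0]}, {"dp": [0, 0, 0.001], "turn": [0, 0, 0]}, {"dp": [0, 0, 0.001], "turn": [0, 0, 0]}]'

```text
time: 8.25
tool_pos: [0.4845, 0.1008, 0.1234]
tool_rot: [1.575, 1.046, 1.43]
contact_force: [-0.7, 0.3, -2.5]
opening: 0.0347
```

Call:
move_arm --deltas '[{"dp": [0, 0, 0.001], "turn": [0, 0, 0]}, {"dp": [0, 0, 0.001], "turn": [0, 0, 0]}, {"dp": [0, 0, 0.001], "turn": [0, 0, 0]}]'

```text
time: 8.55
tool_pos: [0.4849, 0.1008, 0.1233]
tool_rot: [1.577, 1.045, 1.433]
contact_force: [-5.9, -0.3, -1.6]
opening: 0.0343
```

Call:
move_arm --deltas '[{"dp": [0, 0.0, -0.0035], "turn": [0, 0, 0]}, {"dp": [0, 0.002, -0.0035], "turn": [0, 0, 0]}, {"dp": [0, 0.002, -0.0035], "turn": [0, 0, 0]}]'

```text
time: 8.85
tool_pos: [0.4831, 0.1025, 0.1247]
tool_rot: [1.571, 1.046, 1.426]
contact_force: [-0.2, -1.6, -2.1]
opening: 0.0349
```

```bash
python3 -c "
from h import *
st()"
```

```text
t 8.85 h 39.13 lat(toolaxes0 y,z) 2.39 0.17 F axial -1.07 Fy,Fz -2.44 0.0 Tax 0.01 T [-0.82  0.19  0.05] roll [ 0.06 -0.04  0.04] open 0.0349 q6 -0.518
```

Call:
move_arm --deltas '[{"dp": [0, -0.002, 0], "turn": [0, 0, 0]}, {"dp": [0, -0.004, 0], "turn": [0, 0, 0]}, {"dp": [0, -0.004, 0], "turn": [0, 0, 0]}]'

```text
time: 9.15
tool_pos: [0.4823, 0.0991, 0.1225]
tool_rot: [1.573, 1.046, 1.428]
contact_force: [-0.9, 0.6, -2.1]
opening: 0.0341
```

```bash
python3 -c "
from h import *
st()"
```

```text
t 9.15 h 38.96 lat(toolaxes0 y,z) -1.74 -0.12 F axial -2.09 Fy,Fz -0.64 -0.96 Tax -0.02 T [-0.59  0.14  0.01] roll [0.1  0.01 0.08] open 0.0341 q6 -0.527
```

Call:
move_arm --deltas '[{"dp": [0, -0.001, 0], "turn": [0, 0, 0]}, {"dp": [0, -0.001, 0], "turn": [0, 0, 0]}, {"dp": [0, -0.001, 0], "turn": [0, 0, 0]}]'

```text
time: 9.45
tool_pos: [0.482, 0.0984, 0.1221]
tool_rot: [1.573, 1.046, 1.429]
contact_force: [-0.3, -0.1, -1.9]
opening: 0.0343
```

```bash
python3 -c "
from h import *
st()"
```

```text
t 9.45 h 38.93 lat(toolaxes0 y,z) -2.49 -0.31 F axial -1.59 Fy,Fz -1.07 -0.26 Tax -0.022 T [-0.58  0.11 -0.01] roll [0.08 0.03 0.08] open 0.0343 q6 -0.529
```

Call:
move_arm --deltas '[{"dp": [0, -0.001, 0], "turn": [0, 0, 0]}, {"dp": [0, -0.001, 0], "turn": [0, 0, 0]}, {"dp": [0, -0.001, 0], "turn": [0, 0, 0]}]'

```text
time: 9.75
tool_pos: [0.4819, 0.098, 0.1218]
tool_rot: [1.573, 1.045, 1.429]
contact_force: [0.3, 4.6, 0.1]
opening: 0.0346
```

```bash
python3 -c "
from h import *
st()"
```

```text
t 9.75 h 38.91 lat(toolaxes0 y,z) -3.05 -0.37 F axial -2.19 Fy,Fz 4.03 -0.33 Tax -0.046 T [ 0.14  0.01 -0.04] roll [0.08 0.04 0.13] open 0.0346 q6 -0.532
```

Call:
move_arm --deltas '[{"dp": [0, 0.0032, -0.0004], "turn": [0, 0, 0]}, {"dp": [0.005, 0.0032, -0.0004], "turn": [0, 0, 0]}, {"dp": [0.01, 0.0032, -0.0004], "turn": [0, 0, 0]}, {"dp": [0.015, 0.0032, -0.0004], "turn": [0, 0, 0]}, {"dp": [0.02, 0.0032, -0.0004], "turn": [0, 0, 0]}, {"dp": [0.023, 0.0032, -0.0004], "turn": [0, 0, 0]}, {"dp": [0.023, 0.0032, -0.0004], "turn": [0, 0, 0]}]'

```text
time: 10.45
tool_pos: [0.4832, 0.1121, 0.1027]
tool_rot: [1.575, 1.046, 1.431]
contact_force: [0.8, -0.1, -2.7]
opening: 0.0343
```

```bash
python3 -c "
from h import *
st()"
```

```text
t 10.45 h 15.36 lat(toolaxes0 y,z) -0.32 -1.1 F axial -2.35 Fy,Fz -1.38 0.85 Tax -0.064 T [-0.6   0.14 -0.05] roll [0.09 0.09 0.09] open 0.0343 q6 -0.544
```

Free of lateral load and centred. Approach the pin in small steps.

Call:
move_arm --deltas '[{"dp": [0.002, 0, 0.0002], "turn": [0, 0, 0]}, {"dp": [0.004, 0, 0.0002], "turn": [0, 0, 0]}, {"dp": [0.006, 0, 0.0002], "turn": [0, 0, 0]}, {"dp": [0.006, 0, 0.0002], "turn": [0, 0, 0]}]'

```text
time: 10.85
tool_pos: [0.484, 0.1148, 0.0979]
tool_rot: [1.574, 1.046, 1.43]
contact_force: [0.2, -0.8, -2.9]
opening: 0.034
```

```bash
python3 -c "
from h import *
st()"
```

```text
t 10.85 h 9.71 lat(toolaxes0 y,z) -0.29 -0.7 F axial -2.16 Fy,Fz -2.08 0.26 Tax -0.008 T [-0.57  0.16  0.04] roll [0.09 0.05 0.08] open 0.034 q6 -0.549
```

Call:
move_arm --deltas '[{"dp": [0.0005, 0, 0], "turn": [0, 0, 0]}, {"dp": [0.001, 0, 0], "turn": [0, 0, 0]}, {"dp": [0.001, 0, 0], "turn": [0, 0, 0]}]'

```text
time: 11.15
tool_pos: [0.4842, 0.1153, 0.0972]
tool_rot: [1.573, 1.046, 1.429]
contact_force: [0.3, -0.0, -2.7]
opening: 0.0341
```

```bash
python3 -c "
from h import *
st()"
```

```text
t 11.15 h 8.93 lat(toolaxes0 y,z) -0.25 -0.56 F axial -2.37 Fy,Fz -1.35 0.31 Tax -0.063 T [-0.62  0.15 -0.04] roll [0.08 0.03 0.08] open 0.0341 q6 -0.55
```

Call:
move_arm --deltas '[{"dp": [0.0005, 0, 0], "turn": [0, 0, 0]}, {"dp": [0.001, 0, 0], "turn": [0, 0, 0]}, {"dp": [0.001, 0, 0], "turn": [0, 0, 0]}]'

```text
time: 11.45
tool_pos: [0.4842, 0.1158, 0.0963]
tool_rot: [1.573, 1.046, 1.429]
contact_force: [0.4, -0.0, -2.6]
opening: 0.0348
```

Call:
move_arm --deltas '[{"dp": [0.0005, 0, 0], "turn": [0, 0, 0]}, {"dp": [0.001, 0, 0], "turn": [0, 0, 0]}, {"dp": [0.001, 0, 0], "turn": [0, 0, 0]}]'

```text
time: 11.75
tool_pos: [0.4843, 0.1163, 0.0954]
tool_rot: [1.573, 1.046, 1.429]
contact_force: [-0.4, 0.8, -3.2]
opening: 0.0341
```

```bash
python3 -c "
from h import *
st()"
```

```text
t 11.75 h 6.85 lat(toolaxes0 y,z) -0.25 -0.59 F axial -3.1 Fy,Fz -0.99 -0.47 Tax -0.035 T [-0.57  0.13 -0.01] roll [0.08 0.04 0.08] open 0.0341 q6 -0.552
```

Call:
move_arm --deltas '[{"dp": [0.0005, 0, 0], "turn": [0, 0, 0]}, {"dp": [0.001, 0, 0], "turn": [0, 0, 0]}, {"dp": [0.001, 0, 0], "turn": [0, 0, 0]}]'

```text
time: 12.05
tool_pos: [0.4843, 0.1168, 0.0945]
tool_rot: [1.574, 1.046, 1.429]
contact_force: [0.1, 0.2, -2.5]
opening: 0.0345
```

```bash
python3 -c "
from h import *
st()"
```

```text
t 12.05 h 5.84 lat(toolaxes0 y,z) -0.24 -0.62 F axial -2.3 Fy,Fz -1.08 0.07 Tax -0.039 T [-0.62  0.16 -0.01] roll [0.08 0.04 0.08] open 0.0345 q6 -0.553
```

Call:
move_arm --deltas '[{"dp": [0.0005, 0, 0], "turn": [0, 0, 0]}, {"dp": [0.001, 0, 0], "turn": [0, 0, 0]}, {"dp": [0.001, 0, 0], "turn": [0, 0, 0]}]'

```text
time: 12.35
tool_pos: [0.4845, 0.1171, 0.0939]
tool_rot: [1.573, 1.046, 1.428]
contact_force: [-1.4, -2.6, 1.1]
opening: 0.0345
```

```bash
python3 -c "
from h import *
st()"
```

```text
t 12.35 h 5.14 lat(toolaxes0 y,z) -0.24 -0.47 F axial 2.36 Fy,Fz -1.85 -1.04 Tax 0.028 T [-0.6   0.25  0.13] roll [0.07 0.02 0.08] open 0.0345 q6 -0.554
```

Call:
move_arm --deltas '[{"dp": [0.0005, 0, 0], "turn": [0, 0, 0]}, {"dp": [0.001, 0, 0], "turn": [0, 0, 0]}, {"dp": [0.001, 0, 0], "turn": [0, 0, 0]}]'

```text
time: 12.65
tool_pos: [0.4847, 0.1173, 0.0936]
tool_rot: [1.571, 1.046, 1.428]
contact_force: [-3.3, -6.1, 7.4]
opening: 0.0343
```

```bash
python3 -c "
from h import *
st()"
```

```text
t 12.65 h 4.71 lat(toolaxes0 y,z) -0.21 -0.37 F axial 9.63 Fy,Fz -1.91 -2.41 Tax 0.017 T [-0.53  0.67  0.36] roll [ 0.03 -0.    0.08] open 0.0343 q6 -0.555
```

Call:
move_arm --deltas '[{"dp": [-0.0008, 0, 0], "turn": [0, 0, 0]}, {"dp": [-0.0008, 0, 0], "turn": [3, 0, 0]}, {"dp": [-0.0008, 0, 0], "turn": [6, 0, 0]}, {"dp": [-0.0008, 0, 0], "turn": [6, 0, 0]}]'

```text
time: 13.05
tool_pos: [0.4848, 0.117, 0.0939]
tool_rot: [1.677, 1.046, 1.427]
contact_force: [-2.5, -5.0, 5.4]
opening: 0.0341
```

```bash
python3 -c "
from h import *
st()"
```

```text
t 13.05 h 5.16 lat(toolaxes0 y,z) -0.33 -0.16 F axial 7.32 Fy,Fz -1.91 -1.78 Tax -0.01 T [-0.66  0.33  0.12] roll [ 6.12 -0.02  0.07] open 0.0341 q6 -0.448
```

Call:
move_arm --deltas '[{"dp": [-0.0005, 0, -0.0005], "turn": [0, 0, 0]}, {"dp": [-0.0005, 0, -0.0005], "turn": [3, 0, 0]}, {"dp": [-0.0005, 0, -0.0005], "turn": [6, 0, 0]}, {"dp": [-0.0005, 0, -0.0005], "turn": [6, 0, 0]}]'

```text
time: 13.45
tool_pos: [0.4843, 0.1171, 0.0941]
tool_rot: [1.781, 1.046, 1.427]
contact_force: [-0.5, -3.2, 2.0]
opening: 0.0342
```

```bash
python3 -c "
from h import *
st()"
```

```text
t 13.45 h 5.31 lat(toolaxes0 y,z) -0.23 -0.7 F axial 3.31 Fy,Fz -1.8 -0.08 Tax -0.021 T [-0.71  0.08 -0.04] roll [12.08 -0.    0.07] open 0.0342 q6 -0.344
```

Contact ≈5.5 N, lateral ~0. Keep turning.

Call:
move_arm --deltas '[{"dp": [0, 0, 0], "turn": [3, 0, 0]}, {"dp": [0, 0, 0], "turn": [6, 0, 0]}, {"dp": [0, 0, 0], "turn": [6, 0, 0]}]'

```text
time: 13.75
tool_pos: [0.4843, 0.1171, 0.0941]
tool_rot: [1.885, 1.046, 1.428]
contact_force: [0.0, -2.9, 2.1]
opening: 0.0344
```

```bash
python3 -c "
from h import *
st()"
```

```text
t 13.75 h 5.31 lat(toolaxes0 y,z) -0.24 -0.74 F axial 3.23 Fy,Fz -1.43 0.42 Tax -0.089 T [-0.71  0.09 -0.11] roll [18.01  0.01  0.07] open 0.0344 q6 -0.241
```

Call:
move_arm --deltas '[{"dp": [0, 0, 0], "turn": [3, 0, 0]}, {"dp": [0, 0, 0], "turn": [6, 0, 0]}, {"dp": [0, 0, 0], "turn": [6, 0, 0]}]'

```text
time: 14.05
tool_pos: [0.4842, 0.1171, 0.0941]
tool_rot: [1.989, 1.046, 1.428]
contact_force: [0.1, -3.8, 1.6]
opening: 0.0345
```

```bash
python3 -c "
from h import *
st()"
```

```text
t 14.05 h 5.29 lat(toolaxes0 y,z) -0.23 -0.83 F axial 3.28 Fy,Fz -2.47 0.6 Tax -0.016 T [-0.71  0.03 -0.06] roll [23.97  0.02  0.07] open 0.0345 q6 -0.137
```

Call:
move_arm --deltas '[{"dp": [0, 0, 0], "turn": [3, 0, 0]}, {"dp": [0, 0, 0], "turn": [6, 0, 0]}, {"dp": [0, 0, 0], "turn": [6, 0, 0]}]'

```text
time: 14.35
tool_pos: [0.484, 0.1172, 0.0941]
tool_rot: [2.094, 1.046, 1.429]
contact_force: [-0.5, -4.1, 2.6]
opening: 0.0347
```

```bash
python3 -c "
from h import *
st()"
```

```text
t 14.35 h 5.27 lat(toolaxes0 y,z) -0.19 -1.01 F axial 4.33 Fy,Fz -2.32 0.11 Tax -0.06 T [-0.65  0.19 -0.01] roll [29.95  0.05  0.08] open 0.0347 q6 -0.033
```

Call:
move_arm --deltas '[{"dp": [0, 0, 0], "turn": [3, 0, 0]}, {"dp": [0, 0, 0], "turn": [6, 0, 0]}, {"dp": [0, 0, 0], "turn": [6, 0, 0]}]'

```text
time: 14.65
tool_pos: [0.4839, 0.1172, 0.0941]
tool_rot: [2.199, 1.046, 1.429]
contact_force: [-0.6, -2.9, 2.6]
opening: 0.0347
```

```bash
python3 -c "
from h import *
st()"
```

```text
t 14.65 h 5.25 lat(toolaxes0 y,z) -0.15 -1.07 F axial 3.77 Fy,Fz -1.24 -0.17 Tax -0.084 T [-0.59  0.2  -0.03] roll [35.94  0.06  0.08] open 0.0347 q6 0.072
```

Call:
move_arm --deltas '[{"dp": [0, 0, 0], "turn": [3, 0, 0]}, {"dp": [0, 0, 0], "turn": [6, 0, 0]}, {"dp": [0, 0, 0], "turn": [6, 0, 0]}]'

```text
time: 14.95
tool_pos: [0.4841, 0.1171, 0.0941]
tool_rot: [2.303, 1.046, 1.428]
contact_force: [-0.2, -3.0, 2.5]
opening: 0.0347
```

```bash
python3 -c "
from h import *
st()"
```

```text
t 14.95 h 5.27 lat(toolaxes0 y,z) -0.21 -0.92 F axial 3.69 Fy,Fz -1.29 0.24 Tax -0.006 T [-0.71  0.1  -0.01] roll [41.93  0.04  0.07] open 0.0347 q6 0.177
```

Call:
move_arm --deltas '[{"dp": [0, 0, 0], "turn": [3, 0, 0]}, {"dp": [0, 0, 0], "turn": [6, 0, 0]}, {"dp": [0, 0, 0], "turn": [6, 0, 0]}]'

```text
time: 15.25
tool_pos: [0.4843, 0.117, 0.094]
tool_rot: [2.407, 1.046, 1.427]
contact_force: [0.5, -3.7, 0.4]
opening: 0.0345
```

```bash
python3 -c "
from h import *
st()"
```

```text
t 15.25 h 5.28 lat(toolaxes0 y,z) -0.37 -0.65 F axial 2.18 Fy,Fz -2.91 1.04 Tax -0.08 T [-0.85  0.06 -0.13] roll [47.92  0.01  0.06] open 0.0345 q6 0.281
```

Call:
move_arm --deltas '[{"dp": [0, 0, 0], "turn": [3, 0, 0]}, {"dp": [0, 0, 0], "turn": [5, 0, 0]}, {"dp": [0, 0, 0], "turn": [5, 0, 0]}]'

```text
time: 15.55
tool_pos: [0.4843, 0.117, 0.0939]
tool_rot: [2.494, 1.046, 1.427]
contact_force: [2.1, -3.2, 0.1]
opening: 0.0342
```

```bash
python3 -c "
from h import *
st()"
```

```text
t 15.55 h 5.24 lat(toolaxes0 y,z) -0.4 -0.67 F axial 1.52 Fy,Fz -2.47 2.52 Tax -0.009 T [-0.89 -0.1  -0.14] roll [52.91  0.02  0.06] open 0.0342 q6 0.368
```

Call:
move_arm --deltas '[{"dp": [0, 0, 0], "turn": [3, 0, 0]}, {"dp": [0, 0, 0], "turn": [5, 0, 0]}, {"dp": [0, 0, 0], "turn": [5, 0, 0]}]'

```text
time: 15.85
tool_pos: [0.4842, 0.1171, 0.094]
tool_rot: [2.582, 1.046, 1.428]
contact_force: [0.8, -3.6, -0.4]
opening: 0.0343
```

```bash
python3 -c "
from h import *
st()"
```

```text
t 15.85 h 5.23 lat(toolaxes0 y,z) -0.32 -0.81 F axial 1.43 Fy,Fz -3.19 1.33 Tax -0.057 T [-1.   -0.06 -0.19] roll [57.92  0.04  0.06] open 0.0343 q6 0.456
```

Call:
move_arm --deltas '[{"dp": [0.0002, 0, 0], "turn": [3, 0, 0]}, {"dp": [0.0002, 0, 0], "turn": [5, 0, 0]}, {"dp": [0.0002, 0, 0], "turn": [5, 0, 0]}]'

```text
time: 16.15
tool_pos: [0.4841, 0.1172, 0.0939]
tool_rot: [2.67, 1.046, 1.428]
contact_force: [-0.3, -3.8, 1.2]
opening: 0.0342
```

```bash
python3 -c "
from h import *
st()"
```

```text
t 16.15 h 5.07 lat(toolaxes0 y,z) -0.25 -0.96 F axial 2.96 Fy,Fz -2.71 0.28 Tax -0.093 T [-0.92  0.02 -0.17] roll [62.93  0.06  0.06] open 0.0342 q6 0.543
```

Call:
move_arm --deltas '[{"dp": [0, 0, 0], "turn": [3, 0, 0]}, {"dp": [0, 0, 0], "turn": [5, 0, 0]}, {"dp": [0, 0, 0], "turn": [5, 0, 0]}]'

```text
time: 16.45
tool_pos: [0.4829, 0.118, 0.0934]
tool_rot: [2.763, 1.045, 1.434]
contact_force: [-0.2, 0.4, -2.3]
opening: 0.0347
```

```bash
python3 -c "
from h import *
st()"
```

```text
t 16.45 h 4.37 lat(toolaxes0 y,z) 0.08 -2.26 F axial -2.2 Fy,Fz -0.84 -0.24 Tax -0.145 T [-0.55  0.28 -0.05] roll [67.97  0.24  0.  ] open 0.0347 q6 0.63
```

```bash
cat >> h.py <<'E'
def shift(y=-.0003,z=-.0008,foot=.0141):
    p,R=pose();f=p+R[:,0]*foot-SEAT
    w=RS[:,1]*(y-f@RS[:,1])+RS[:,2]*(z-f@RS[:,2]); print('centre dp',R.T@w)
E
python3 -c "
from h import *
st();shift()"
```

```text
t 16.45 h 4.37 lat(toolaxes0 y,z) 0.08 -2.26 F axial -2.2 Fy,Fz -0.84 -0.24 Tax -0.145 T [-0.55  0.28 -0.05] roll [67.97  0.24  0.  ] open 0.0347 q6 0.63
centre dp [-0.      0.0012  0.0009]
```

Call:
move_arm --deltas '[{"dp": [0.0, 0.0006, 0.0004], "turn": [1, 0, 0]}, {"dp": [0.0005, 0.0011, 0.0008], "turn": [2, 0, 0]}, {"dp": [0.001, 0.0011, 0.0008], "turn": [2, 0, 0]}, {"dp": [0.001, 0.0011, 0.0008], "turn": [2, 0, 0]}]'

```text
time: 16.85
tool_pos: [0.4841, 0.1179, 0.0929]
tool_rot: [2.799, 1.045, 1.434]
contact_force: [-4.5, -0.8, 3.8]
opening: 0.0343
```

```bash
python3 -c "
from h import *
st();shift()"
```

```text
t 16.85 h 3.89 lat(toolaxes0 y,z) -0.16 -1.02 F axial 4.04 Fy,Fz 0.63 -4.35 Tax -0.061 T [-0.22  0.97  0.47] roll [70.04  0.25  0.  ] open 0.0343 q6 0.667
centre dp [-0.      0.0002  0.0002]
```

Call:
move_arm --deltas '[{"dp": [-0.0004, -0.0003, -0.0003], "turn": [0, 0, 0]}, {"dp": [-0.0004, -0.0003, -0.0003], "turn": [0, 0, 0]}]'

```text
time: 17.05
tool_pos: [0.4841, 0.1177, 0.0931]
tool_rot: [2.798, 1.045, 1.432]
contact_force: [-4.0, 1.3, -0.1]
opening: 0.0346
```

```bash
python3 -c "
from h import *
st();shift()"
```

```text
t 17.05 h 4.16 lat(toolaxes0 y,z) -0.17 -1.0 F axial -0.43 Fy,Fz 0.57 -4.16 Tax -0.062 T [-0.19  0.91  0.43] roll [70.07  0.19  0.01] open 0.0346 q6 0.668
centre dp [-0.      0.0001  0.0002]
```

Call:
move_arm --deltas '[{"dp": [0, -0.0006, -0.0002], "turn": [0, 0, 0]}, {"dp": [0, -0.0006, -0.0002], "turn": [0, 0, 0]}]'

```text
time: 17.25
tool_pos: [0.4841, 0.1176, 0.0932]
tool_rot: [2.796, 1.045, 1.43]
contact_force: [-4.1, 0.9, -0.6]
opening: 0.0345
```

```bash
python3 -c "
from h import *
st();shift()"
```

```text
t 17.25 h 4.27 lat(toolaxes0 y,z) -0.22 -0.99 F axial -0.66 Fy,Fz -0.0 -4.14 Tax -0.048 T [-0.12  0.68  0.32] roll [70.08  0.11  0.05] open 0.0345 q6 0.667
centre dp [-0.      0.0002  0.0001]
```

Call:
move_arm --deltas '[{"dp": [0, -0.001, -0.0003], "turn": [0, 0, 0]}, {"dp": [0, -0.001, -0.0003], "turn": [0, 0, 0]}]'

```text
time: 17.45
tool_pos: [0.4838, 0.1174, 0.0933]
tool_rot: [2.793, 1.046, 1.426]
contact_force: [0.1, 2.2, -1.3]
opening: 0.0345
```

```bash
python3 -c "
from h import *
st();shift()"
```

```text
t 17.45 h 4.53 lat(toolaxes0 y,z) -0.38 -1.23 F axial -2.2 Fy,Fz 1.26 -0.18 Tax -0.071 T [-0.19  0.34  0.09] roll [70.08  0.01  0.09] open 0.0345 q6 0.666
centre dp [0.     0.0004 0.0001]
```

Call:
move_arm --deltas '[{"dp": [0.0005, 0.0001, -0.0003], "turn": [0, 0, 0]}, {"dp": [0.001, 0.0001, -0.0003], "turn": [0, 0, 0]}, {"dp": [0.0013, 0.0001, -0.0003], "turn": [0, 0, 0]}, {"dp": [0.0013, 0.0001, -0.0003], "turn": [0, 0, 0]}]'

```text
time: 17.85
tool_pos: [0.4833, 0.1185, 0.0922]
tool_rot: [2.795, 1.046, 1.429]
contact_force: [-2.1, -0.2, 0.6]
opening: 0.0343
```

```bash
python3 -c "
from h import *
st();shift()"
```

```text
t 17.85 h 3.08 lat(toolaxes0 y,z) -0.05 -1.9 F axial 0.79 Fy,Fz -0.17 -2.08 Tax -0.102 T [-0.27  0.43  0.1 ] roll [70.09  0.1   0.06] open 0.0343 q6 0.665
centre dp [-0.      0.0009  0.0006]
```

Call:
move_arm --deltas '[{"dp": [0, -0.0004, -0.0001], "turn": [1, 0, 0]}, {"dp": [0.0004, -0.0004, -0.0001], "turn": [2, 0, 0]}, {"dp": [0.0006, -0.0004, -0.0001], "turn": [2, 0, 0]}]'

```text
time: 18.15
tool_pos: [0.4832, 0.1186, 0.0915]
tool_rot: [2.83, 1.046, 1.428]
contact_force: [0.0, 0.8, -2.2]
opening: 0.0343
```

```bash
python3 -c "
from h import *
st();shift()"
```

```text
t 18.15 h 2.41 lat(toolaxes0 y,z) -0.32 -2.03 F axial -2.33 Fy,Fz -0.38 -0.08 Tax -0.088 T [-0.55  0.2  -0.03] roll [72.13  0.05  0.05] open 0.0343 q6 0.7
centre dp [-0.      0.0012  0.0004]
```

Call:
move_arm --deltas '[{"dp": [0.0005, 0, 0], "turn": [0, 0, 0]}, {"dp": [0.001, 0, 0], "turn": [0, 0, 0]}, {"dp": [0.001, 0, 0], "turn": [0, 0, 0]}]'

```text
time: 18.45
tool_pos: [0.4831, 0.1192, 0.0907]
tool_rot: [2.83, 1.046, 1.429]
contact_force: [-0.3, 0.1, -2.4]
opening: 0.0345
```

```bash
python3 -c "
from h import *
st();shift()"
```

```text
t 18.45 h 1.43 lat(toolaxes0 y,z) -0.2 -2.2 F axial -2.07 Fy,Fz -1.14 -0.33 Tax -0.028 T [-0.55  0.22  0.05] roll [72.08  0.08  0.05] open 0.0345 q6 0.698
centre dp [-0.      0.0013  0.0005]
```

Free, 1.4 mm (nominal) to go; home expected around h ≈ −0.5.

Call:
move_arm --deltas '[{"dp": [0.0005, 0, 0], "turn": [0, 0, 0]}, {"dp": [0.001, 0, 0], "turn": [0, 0, 0]}, {"dp": [0.001, 0, 0], "turn": [0, 0, 0]}]'

```text
time: 18.75
tool_pos: [0.4831, 0.1198, 0.0899]
tool_rot: [2.83, 1.046, 1.429]
contact_force: [-0.3, 0.0, -2.7]
opening: 0.0342
```

```bash
python3 -c "
from h import *
st();shift()"
```

```text
t 18.75 h 0.46 lat(toolaxes0 y,z) -0.15 -2.26 F axial -2.34 Fy,Fz -1.39 -0.31 Tax -0.081 T [-0.6   0.26  0.01] roll [72.08  0.09  0.04] open 0.0342 q6 0.697
centre dp [-0.      0.0013  0.0006]
```

Call:
move_arm --deltas '[{"dp": [0.0005, 0, 0], "turn": [0, 0, 0]}, {"dp": [0.001, 0, 0], "turn": [0, 0, 0]}, {"dp": [0.001, 0, 0], "turn": [0, 0, 0]}]'

```text
time: 19.05
tool_pos: [0.4832, 0.1202, 0.0892]
tool_rot: [2.83, 1.046, 1.429]
contact_force: [-0.3, -0.1, -0.8]
opening: 0.0343
```

```bash
python3 -c "
from h import *
st();shift()"
```

```text
t 19.05 h -0.44 lat(toolaxes0 y,z) -0.14 -2.21 F axial -0.63 Fy,Fz -0.48 -0.3 Tax -0.086 T [-0.56  0.28  0.01] roll [72.08  0.08  0.05] open 0.0343 q6 0.696
centre dp [-0.      0.0013  0.0006]
```

Call:
move_arm --deltas '[{"dp": [0.0003, 0, 0], "turn": [0, 0, 0]}, {"dp": [0.0006, 0, 0], "turn": [0, 0, 0]}, {"dp": [0.0006, 0, 0], "turn": [0, 0, 0]}]'

```text
time: 19.35
tool_pos: [0.4833, 0.1202, 0.0891]
tool_rot: [2.829, 1.046, 1.428]
contact_force: [-3.0, -4.8, 6.1]
opening: 0.0344
```

```bash
python3 -c "
from h import *
st();shift()
for n in('side','top'):
    p,d=robot.read_camera(n);cv2.imwrite(f'pics/{n}5.png',p[:,:,::-1]);np.save(f'pics/{n}5.npy',d)
overlay('5',{'side':(170,150,90,75),'top':(170,170,90,65)})
"
```

```text
t 19.35 h -0.48 lat(toolaxes0 y,z) -0.12 -2.14 F axial 7.87 Fy,Fz -1.4 -2.25 Tax -0.139 T [-0.48  0.69  0.2 ] roll [72.05  0.06  0.06] open 0.0344 q6 0.695
centre dp [-0.      0.0012  0.0006]
```

View pics/ov_side5.png

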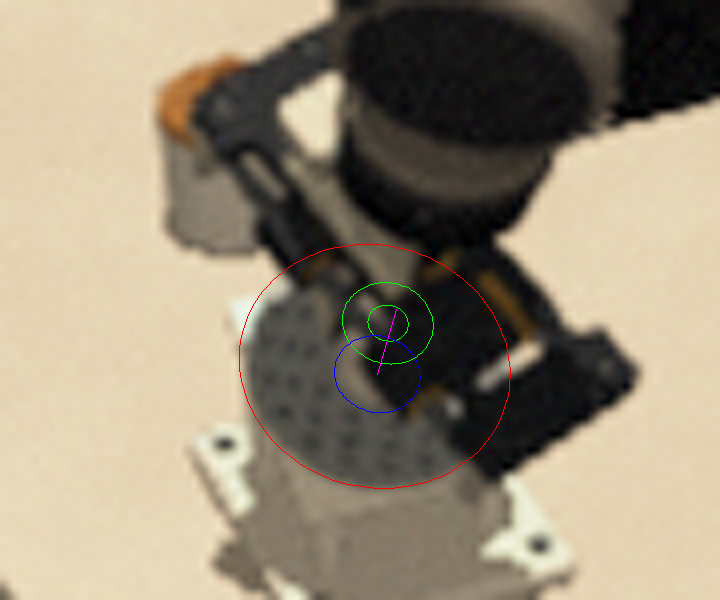

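View pics/ov_top5.png

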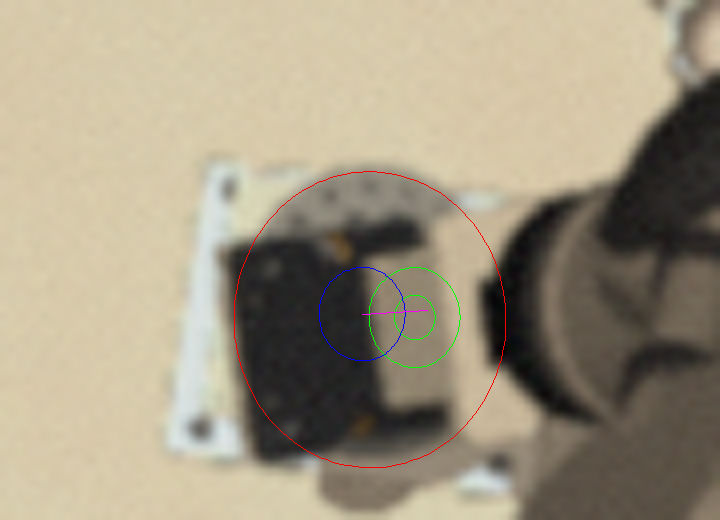

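Call:
move_arm --deltas '[{"dp": [-0.0009, -0.0002, -0.0001], "turn": [0, 0, 0]}, {"dp": [-0.0009, -0.0002, -0.0001], "turn": [0, 0, 0]}]'

```text
time: 19.65
tool_pos: [0.483, 0.1201, 0.0894]
tool_rot: [2.83, 1.046, 1.429]
contact_force: [1.3, 0.1, -2.2]
opening: 0.0343
```

Call:
move_arm --deltas '[{"dp": [0, 0, 0], "turn": [0, 0, 0]}, {"dp": [0, 0, 0], "turn": [0, 0, 0]}, {"dp": [0, 0, 0], "turn": [0, 0, 0]}, {"dp": [0, 0, 0], "turn": [0, 0, 0]}, {"dp": [0, 0, 0], "turn": [0, 0, 0]}]' --hand 0.06

```text
time: 20.15
tool_pos: [0.483, 0.1202, 0.0894]
tool_rot: [2.83, 1.046, 1.429]
contact_force: [-0.4, 1.2, 0.3]
opening: 0.06
```

```bash
python3 -c "
from h import *
st()"
```

```text
t 20.15 h -0.17 lat(toolaxes0 y,z) -0.06 -2.4 F axial -0.34 Fy,Fz 1.16 -0.58 Tax -0.057 T [-0.38  0.19  0.01] roll [72.08  0.08  0.05] open 0.06 q6 0.696
```

Call:
move_arm --deltas '[{"dp": [-0.008, 0, 0], "turn": [0, 0, 0]}, {"dp": [-0.02, 0, 0], "turn": [0, 0, 0]}, {"dp": [-0.04, 0, 0], "turn": [0, 0, 0]}, {"dp": [-0.065, 0, 0], "turn": [0, 0, 0]}, {"dp": [-0.1, 0, 0], "turn": [0, 0, 0]}, {"dp": [-0.14, 0, 0], "turn": [0, 0, 0]}, {"dp": [-0.18, 0, 0], "turn": [0, 0, 0]}, {"dp": [-0.2, 0, 0], "turn": [0, 0, 0]}, {"dp": [-0.2, 0, 0], "turn": [0, 0, 0]}]'

```text
time: 21.05
tool_pos: [0.4698, 0.0189, 0.2654]
tool_rot: [2.818, 1.048, 1.416]
contact_force: [-0.7, 0.1, -0.1]
opening: 0.0604
```

```bash
python3 -c "
from h import *
st()
for n in('side','top'):
    p,d=robot.read_camera(n);cv2.imwrite(f'pics/{n}6.png',p[:,:,::-1]);np.save(f'pics/{n}6.npy',d)
"
```

```text
t 21.05 h 203.32 lat(toolaxes0 y,z) -0.55 -0.94 F axial -0.1 Fy,Fz -0.02 -0.74 Tax -0.085 T [-0.39  0.2  -0.01] roll [72.02 -0.33  0.16] open 0.0604 q6 0.808
```

View pics/side6.png

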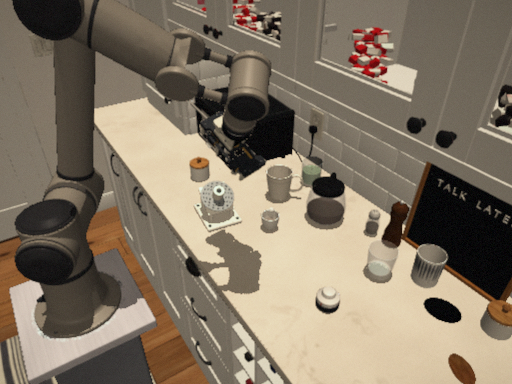

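View pics/top6.png

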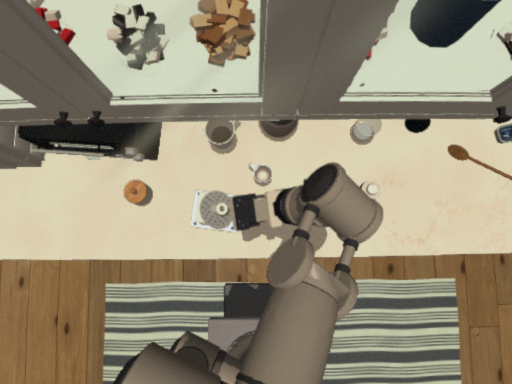

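Run:
```python
from h import *
t=np.linspace(0,2*np.pi,150);x2=RS[:,1];y2=RS[:,2]
for n,(u0,v0,w,h) in {'side':(185,170,60,45),'top':(190,185,60,45)}.items():
    s=12;img=cv2.resize(cv2.imread(f'pics/{n}6.png')[v0:v0+h,u0:u0+w],None,fx=s,fy=s,interpolation=cv2.INTER_CUBIC)
    for r,hh,c in((.055,.011,(0,0,255)),(.018,.048,(0,255,0)),(.002,.058,(255,0,255)),(.055,.017,(255,0,0))):
        q=(proj(n,SEAT+A*(hh-.0004)+x2*-.0003+y2*-.0008+r*(np.outer(np.cos(t),x2)+np.outer(np.sin(t),y2)))-[u0,v0]+.5)*s-.5
        cv2.polylines(img,[np.round(q).astype(np.int32)],True,c,1)
    cv2.imwrite(f'pics/fin_{n}.png',img)
    d=np.load(f'pics/{n}6.npy');S0=SEAT+A*.011
    P=np.array([at_d(n,u,v,d[v,u]) for v in range(v0,v0+h) for u in range(u0,u0+w) if d[v,u]>0])
    D=P-S0;hh=D@A;r=np.linalg.norm(D-np.outer(hh,A),axis=1)
    k=(r>.024)&(r<.05)&(abs(hh)<.012);Q=P[k];c=Q.mean(0);m=np.linalg.svd(Q-c)[2][2];m*=np.sign(m[2])
    print(n,k.sum(),'plate top median height vs home',np.median(hh[k])*1000,'tilt off axis deg',np.degrees(np.arccos(m@A)))
    k=(r<.05)&(abs(hh)>=.012);k2=(r>.009)&(r<.016)&(hh>.03)&(hh<.05);print('hub top h',np.median(hh[k2])*1000,'expect 37',k2.sum())
```

```text
side 485 plate top median height vs home -0.3184918431993927 tilt off axis deg 0.2671754926644004
hub top h 36.719993389987486 expect 37 43
top 580 plate top median height vs home 1.298977082746344 tilt off axis deg 0.04766894276433251
hub top h 38.24883217767025 expect 37 62
```

View pics/fin_side.png

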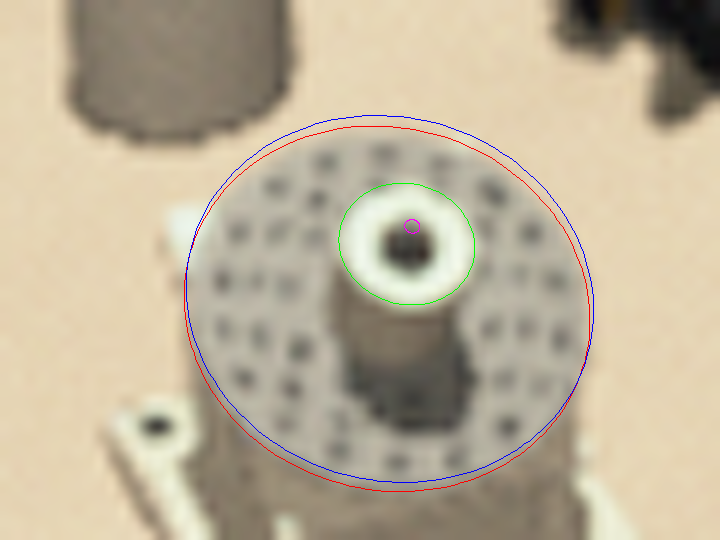

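View pics/fin_top.png

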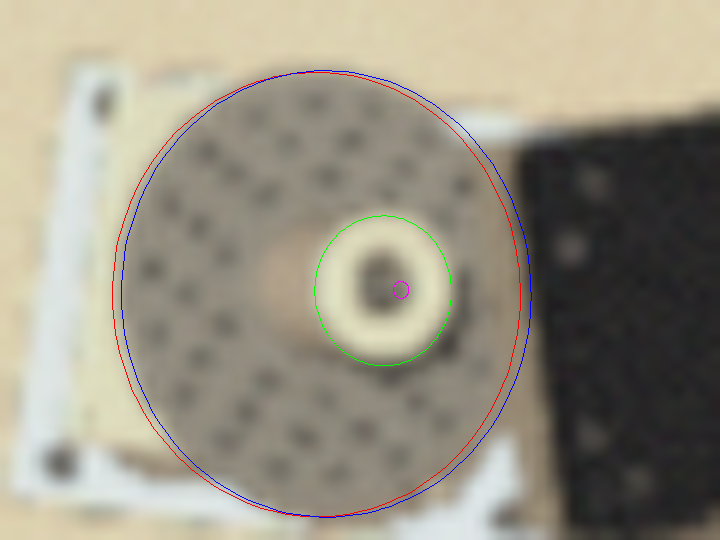

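```bash
python3 -c "
from h import *
a=cv2.imread('pics/side0.png').astype(int);b=cv2.imread('pics/side6.png').astype(int)
for nm,(u,v) in dict(mug=(270,218),timer=(328,298),jar=(200,167)).items(): print(nm,abs(a-b)[v-12:v+12,u-9:u+9].mean())
print(robot.hand_in())"
```

```text
mug 5.496913580246914
timer 5.4375
jar 4.878086419753086
the job is handed in; nothing more can be done
None
```

I gripped the disc by its hub, threaded it onto the leaning spindle, and centred it by light side probing. I then turned it about 72° under a light press. The notches started to drop at about 68°. The disc went down about 6 mm from first pin contact to a firm stop on the seat. I then let go and backed off along the spindle axis, and handed the job in after about 21 s of the 64 s limit.

**Disc home:** the final depth readings put the plate within −0.3 mm (side camera) and +1.3 mm (top camera) of home height. It is tilted less than 0.3° off the spindle axis. The two cameras differ by about their calibration error. A disc stuck on the pin would sit 6 mm higher.

**Forces:** the press on the stand was mostly 4–6 N while turning, with brief peaks of about 10–12 N at first pin contact and when I confirmed the seat. Sideways load peaked at about 6 N during the centring probes. While the notches were dropping, the disc sat against one side of the pin with about 4 N until I eased it sideways.

**Other objects:** the jar, mug and timer are in the same places in the before and after side pictures. At hand-in the gripper was 200 mm clear of the disc and touching nothing.

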